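Lock the loose hand tools away in the box with the rusted bolt

TASK

Put away the hand tools lying to the left of the grey strong box (whichever of the screwdriver, side cutters, bit driver and tweezers are there) in that box and lock it. Its slide bolt is rusted and stuck part-way: work it free with short strokes in and out, a little further each time, until it runs and can be drawn clear, swing the cover wide open and lay or drop every one of those tools inside; then swing the cover fully shut again and push the bolt fully home. Leave the multimeter, the dish of screws and the solder spool where they are.

Things in the scene. Friction and masses are not known exactly. Their poses are not given: they have to be found in the camera images.
- lockbox: Grey steel strong box, fixed. Origin: centre of the underside of its open compartment, z up. Compartment 140 (x) by 210 (y) mm outside, walls and floor 5 mm (130 by 200 inside), rim 80 mm high. A solid block of equal width and height adjoins at y = 105 to 230 mm; on its top lies the slide bolt, along x = 0, in two guides (y = 112 to 122, 214 to 224 mm; tops at z = 107 mm).
- bolt (a joint): Rusted slide bolt, m: 0 = fully home, 0.060 = fully drawn (towards the box's +y). Found stuck near 0.017. It drags with 6 N and jams after a few mm either way; force (over 20 N) does not help. But each stroke in until it jams lets the next stroke out go a few mm further, and the other way about: after three to nine each way, the last one in to under 10 mm, it runs freely and stays so.
- bolt_tip (a point): Centre of the rounded tip of the bolt, a rust-brown rod of 12 mm whose axis is 96 mm over the bench. The tip stands in the cover's keeper (an arch 18 mm wide inside, top at z = 108 mm, at the middle of the cover's +y edge) and leaves it when the bolt is drawn past about 0.041. To enter it again the cover must be shut within 0.015 rad or so.
- bolt_grip (a point): Grip point on the bolt's handle, an upright rust-brown post of 16 mm diameter with its top at z = 155 mm; this point is on its axis at z = 137 mm and moves with the bolt (box frame x = 0, y = 145 mm + joint value). Things beside it reach z = 108 mm at most, so fingertips above that pass over them; the post can be pinched along the bolt.
- cover (a joint): Flat steel cover, 140 by 210 by 4 mm, top at z = 85 mm; rad: 0 = shut, 1.75 = open stop. It turns level about the upright pin cover_pin, counter-clockwise from above as it opens: its bolt end swings to the box's -x side and on, until it stands beyond the box's -y side. Held by the bolt while that is in the keeper; else it stays where it is left (about 1 N at the knob).
- cover_pin (a point): Axis of the pin about which the cover turns: box frame x = 62, y = -97 mm; this point is at the cover's top, z = 85 mm.
- cover_knob (a point): Grip point of the cover's knob, a black upright post of 18 mm diameter from z = 85 to 130 mm; this point is on its axis at z = 112 mm and moves with the cover, 163 mm from the pin. Cover shut: box frame x = -40, y = 30 mm.
- screwdriver_red: Red and black precision screwdriver, 136 mm long along its y, lying; origin at the middle of its underside. Handle from y = -32 to 68 mm, 16 mm thick; grip at y = 15 mm. May be absent.
- side_cutters: Side cutters with red handles, 122 mm long along y, 12 mm high, lying; origin under its middle. Handles towards -y, spread to 48 mm at the end, narrower towards the pivot; grip across them at y = -8 mm, with the fingertips close to the bench. May be absent.
- bit_driver: Bit driver with a red barrel, 111 mm long along y, 14 mm thick, lying; origin under its middle; grip at y = -7 mm, across x (12 mm wide). May be absent.
- tweezers_black: Black tweezers, 133 mm long along y, 16 mm wide over both arms, 10 mm high, lying flat; origin under its middle; grip across both arms (along x) at y = 5 mm. May be absent.
- multimeter: Black multimeter on its stand, 199 by 92 by 102 mm, a bystander.
- screw_dish: Pale round dish of screws, 75 mm, 15 mm high, a bystander.
- solder_spool: Spool of solder wire, 54 mm diameter, 34 mm high, a bystander.

How it is judged:
On the way, in this order (a step that is already met when the one before it is completed fails the run):
1. the bolt has been worked back in, to less than 12 mm from home (value of joint bolt below 0.012 m), for 0.05 s.
2. the bolt is free and drawn clear of the cover (45 mm or more) (value of joint bolt above 0.045 m), for 0.2 s.
3. the cover is swung wide open (1.2 rad or more) (value of joint cover above 1.2 rad), for 0.2 s.
4. every loose hand tool is in the compartment (x of screwdriver_red in the frame of lockbox between -0.066 and 0.066 m and y of screwdriver_red in the frame of lockbox between -0.101 and 0.101 m and z of screwdriver_red in the frame of lockbox between 0 and 0.078 m and x of side_cutters in the frame of lockbox between -0.066 and 0.066 m and y of side_cutters in the frame of lockbox between -0.101 and 0.101 m and z of side_cutters in the frame of lockbox between 0 and 0.078 m and x of bit_driver in the frame of lockbox between -0.066 and 0.066 m and y of bit_driver in the frame of lockbox between -0.101 and 0.101 m and z of bit_driver in the frame of lockbox between 0 and 0.078 m and x of tweezers_black in the frame of lockbox between -0.066 and 0.066 m and y of tweezers_black in the frame of lockbox between -0.101 and 0.101 m and z of tweezers_black in the frame of lockbox between 0 and 0.078 m), for 0.3 s.
At the end, for the whole second after the job is handed in: Every hand tool present lies in the compartment at rest, below its rim; the cover is shut (within 0.03 rad) and the bolt is home (within 4 mm) (all of step 4 and value of joint cover below 0.03 rad and value of joint bolt below 0.004 m and linear speed of each of screwdriver_red, side_cutters, bit_driver, tweezers_black below 0.05 m/s); the robot touches nothing.
It fails at once if the multimeter is moved more than 4 cm (distance of multimeter from where it was at the start of the episode above 0.04 m).
It fails at once if the screw dish is moved more than 4 cm (distance of screw_dish from where it was at the start of the episode above 0.04 m).
It fails at once if the solder spool is moved more than 4 cm (distance of solder_spool from where it was at the start of the episode above 0.04 m).
Of screwdriver_red, side_cutters, bit_driver, tweezers_black only 2 to 4 are there at a start; the rules pass over those that are not, and their reading is None.
At some moment in a run one of side_cutters, bit_driver, tweezers_black may be knocked a few centimetres aside while the robot is not near it.
Once in a run the grip may slacken for a moment while it holds something.
It also fails if it takes over 210 s, if anything falls off the work surface, if the arm or the gripper's body presses on something with over 40 N, if the wrist force passes 120 N, or if a joint passes its speed limit or range.

ROBOT

A 6-joint arm with a two-finger parallel gripper is mounted at the origin on a cart in front of the work surface, level with it; the furniture and walls round the work are solid. World frame = base frame: x ahead of the robot, y to its left, z up, the work surface at z = 0. Lengths are in m, angles in rad, forces in N, time in s.
With the tool pointing down it reaches from about 0.425 to 0.95 m from the base axis. Payload 3.5 kg.
Tool frame: the origin (TCP) lies at the very end of the fingers, on their centre line; the grasp point (between the pads) lies 19 mm behind it; z points along the fingers, y is the line along which they close (so a half turn about z gives the same grasp; the last joint's range is limited). The gripper opens to 85 mm and grips with 20 to 120 N. Pads are 22 mm wide; open, the fingers measure 114 mm over their backs; the gripper's body (76 mm by 85 mm) begins 54 mm behind the grasp point. The pads swing forward as they close: fully open they stand 13 mm farther back than shut.
Start: joints at [0.962, 0.286, 1.577, -0, 1.279, -0.15], TCP at [0.299, 0.605, 0.231] pointing down, gripper open.
Joint ranges: [-2.77, 2.77], [-0.9, 2.22], [0.21, 2.48], [-1.53, 4.67], [0.24, 2.81], [-2.84, 2.84]. Speed limits (rad/s): [2.79, 2.79, 3.14, 3.14, 3.14, 3.14].

INTERFACE

Orientations are given as a 3x3 rotation matrix whose columns are the frame's x, y, z axes.
In Python, from cell import robot, capture gives the robot as it stands. The module is installed in compiled form; this text tells all that it offers.
- The arm moves only by the shell command python3 -m handwheel 'ROWS'. ROWS is JSON, a list of rows, each an object of numbers: "grip": the opening, from -1 (shut) to 1 (fully open); "x", "y", "z": the shift along the tool's x, y, z in m; "yaw": the turn about the tool's z in degrees. In form: [{"grip": .., "x": .., "y": .., "z": .., "yaw": ..}, ...]. A call has 1 to 20 rows; each row shifts and turns the commanded pose from where the row before left it, along the tool's axes as they then stand; what a row does not reach is not made up. A row lasts 1/12 s, in which the tool goes at most 41.7 mm and 7.16 degrees, less where a joint would pass 70% of its speed; a pose out of reach is approached as far as the arm can. A call is refused whole if a number of a shift passes 0.0417 or a number of a turn 7.16, either way. A call with a gripper value outside its range is refused whole. The fingers move at their own pace and stop on an object; the grip force is fixed at half the most. Time passes only in rows, so rows that do not move let the fingers close. It gives the time, the measured TCP pose, the force, the opening and the grip force at its end, in the units of the state.
- robot.observe(): the state, without advancing time (a new reading comes with each control period).
- capture(name): name is "scene" or "side" or "wrist"; returns a dict with "img" (384x512x3 uint8, red, green, blue), "depth" (384x512 float32, m along the optical axis (not along the pixel's ray), 0 where there is no reading), "intrinsics" (3x3 intrinsics, pixels), "dist" ([k1, k2, p1, p2, k3] as OpenCV has them; the pictures are not rectified), "pose" (4x4, takes a point from camera to world coordinates). Camera axes: x right, y down, z forward; pixel columns grow to the right and rows downward; lengths in m; the calibration is good to about 2 mm. A picture is of the moment at which its call begins.
- robot.sign_off(): hands the job in; it is judged then, once.
The state is a dict: "clock": time; "q": joint angles; "joint_vel": joint speeds; "tau": joint torques, N m; "tool_pos": TCP position; "tool_rot": TCP orientation; "ft_force": force on the tool from outside, world axes, zero at the start; "torque": the same for the moment, N m; "opening": opening from 0.0 (shut) to 1.0 (fully open); "finger_force": force on a finger pad.
Only numpy, scipy, OpenCV 4.12 (cv2) and the standard library are available. Lean on these libraries where they do the work, as an engineer would, in place of code of your own. Each camera call takes 0.05 s, during which the arm holds its last target. There are 200 camera calls.

## Working session

There is one attempt and no reset: what is moved stays moved. The work goes in short steps, Python scripts to look and compute and a shell command to move; the robot and the scene stay as the last step left them, time stands still between calls to the robot, and variables do not carry over. Pictures are saved under pics/ and viewed, at most 14 in all, crops included, and the job is handed in when it is done.

```bash
mkdir -p pics; cat > h.py <<'E'
import numpy as np, cv2
from cell import robot, capture
def snap(n,f):
    c=capture(n); cv2.imwrite('pics/'+f+'.png',c['img'][:,:,::-1]); np.savez('pics/'+f+'.npz',**c); return c
def load(f): return dict(np.load('pics/'+f+'.npz'))
def ray(c,uv):
    uv=np.array(uv,float).reshape(-1,1,2)
    p=cv2.undistortPoints(uv,c['intrinsics'],c['dist']).reshape(-1,2)
    d=np.c_[p,np.ones(len(p))]@c['pose'][:3,:3].T
    return c['pose'][:3,3],d
def onplane(c,uv,z):
    o,d=ray(c,uv); return o+d*((z-o[2])/d[:,2])[:,None]
def cloud(c):
    h,w=c['depth'].shape; u,v=np.meshgrid(np.arange(w),np.arange(h))
    p=cv2.undistortPoints(np.c_[u.ravel(),v.ravel()].astype(float).reshape(-1,1,2),c['intrinsics'],c['dist']).reshape(-1,2)
    P=np.c_[p,np.ones(len(p))]*c['depth'].reshape(-1,1)
    return (P@c['pose'][:3,:3].T+c['pose'][:3,3]).reshape(h,w,3)
E
python3 - <<'E'
from h import *
for n in ['scene','side','wrist']:
    c=snap(n,n+'0'); print(n,c['pose'].round(3).tolist())
a=cv2.imread('pics/scene0.png');b=cv2.imread('pics/side0.png')
o=robot.observe();print(o['tool_pos'],np.round(o['tool_rot'],3),o['opening'],o['clock'])
E
```

```text
scene [[0.448, -0.634, 0.63, -0.278], [-0.894, -0.308, 0.326, -0.333], [-0.013, -0.709, -0.705, 1.004], [0.0, 0.0, 0.0, 1.0]]
side [[-1.0, -0.015, -0.011, 0.542], [-0.002, 0.678, -0.735, 0.833], [0.018, -0.735, -0.678, 0.801], [0.0, 0.0, 0.0, 1.0]]
wrist [[0.443, 0.854, 0.273, 0.228], [0.897, -0.421, -0.138, 0.641], [-0.003, 0.306, -0.952, 0.373], [0.0, 0.0, 0.0, 1.0]]
[0.29862286 0.60476544 0.23020183] [[-0.897  0.443 -0.001]
 [ 0.443  0.897 -0.002]
 [ 0.    -0.002 -1.   ]] 1.0041301101405864 0.15
```

View pics/scene0.png

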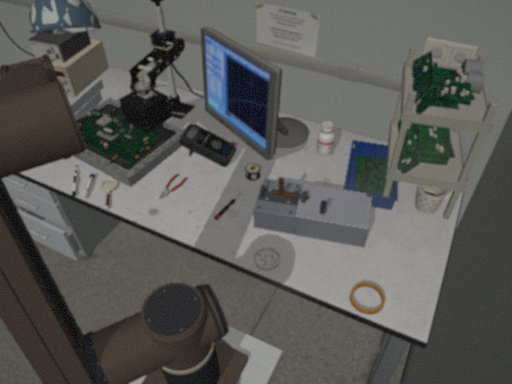

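View pics/side0.png

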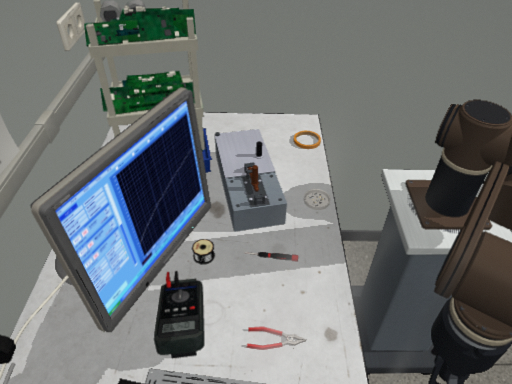

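The scene view shows the box at about (312,210), with the post at (282,188) and the knob at (323,207). The screwdriver is at (225,209), the cutters at (173,186), the spool at (253,171), the dish at (267,259) and the multimeter at (208,143). Small items sit far left at (75–108,185). I'll zoom in on those and measure the box.

```bash
python3 - <<'E'
from h import *
a=load('scene0');im=a['img'][:,:,::-1]
L=cv2.resize(im[150:220,50:250],(800,280),interpolation=cv2.INTER_CUBIC)
W=cv2.resize(load('wrist0')['img'][:,:,::-1],(400,300))
R=cv2.resize(load('side0')['img'][120:270,200:330,::-1],(400,300)) if 0 else cv2.resize(load('side0')['img'][120:240,180:340,::-1],(400,300),interpolation=cv2.INTER_CUBIC)
cv2.imwrite('pics/z1.png',np.vstack([L,np.hstack([W,R])]))
for n in ['scene0','side0']:
    c=load(n);P=cloud(c)
    m=(P[...,2]>.081)&(P[...,2]<.089)&(P[...,0]>.3)&(P[...,0]<1)&(abs(P[...,1])<.4)
    # top surfaces: cover z=.085
    q=P[m][:,:2].astype(np.float32); 
    mm=np.zeros(m.shape,np.uint8);mm[m]=1
    k,l,s,ce=cv2.connectedComponentsWithStats(mm)
    for i in range(1,k):
        if s[i,4]>150: print(n,s[i],cv2.minAreaRect(P[l==i][:,:2].astype(np.float32)))
    m=(P[...,2]>.12)&(P[...,2]<.16)&(P[...,0]>.4)&(P[...,0]<.85)&(abs(P[...,1])<.3)
    mm=m.astype(np.uint8);k,l,s,ce=cv2.connectedComponentsWithStats(mm)
    for i in range(1,k):
        if s[i,4]>8: print('tall',s[i],P[l==i].mean(0),P[l==i].max(0))
E
```

```text
scene0 [ 258  184  114   46 2551] ((0.5671472549438477, -0.06380239129066467), (0.14529511332511902, 0.33063048124313354), 13.327223777770996)
tall [233 119  44  39 515] [0.69295774 0.19893551 0.13869866] [0.74234848 0.29964894 0.1599875 ]
tall [385 142  29  41 411] [ 0.74276903 -0.25173541  0.148287  ] [ 0.84927164 -0.20283247  0.15997625]
tall [279 178   5  12  55] [0.5424437  0.03157248 0.1415327 ] [0.55164769 0.03988128 0.1599024 ]
tall [321 200   6   8  36] [ 0.53414687 -0.10414152  0.12714873] [ 0.54568164 -0.09666376  0.13406118]
side0 [ 215  129   60   78 2171] ((0.5702645182609558, -0.06225942075252533), (0.14041903614997864, 0.336372971534729), 12.93065071105957)
tall [194  97  10  22 104] [ 0.7191388  -0.23775225  0.14628592] [ 0.73591843 -0.22592002  0.15971697]
tall [256 141   6   7  30] [ 0.53842937 -0.098271    0.12706336] [ 0.54530694 -0.09081671  0.13137362]
tall [252 165   6  14  75] [0.54776006 0.03921269 0.1409412 ] [0.55413202 0.04413052 0.156489  ]
tall [158 191  53  67 980] [0.69981011 0.21923628 0.13865463] [0.73971103 0.29993349 0.15996459]
```

View pics/z1.png

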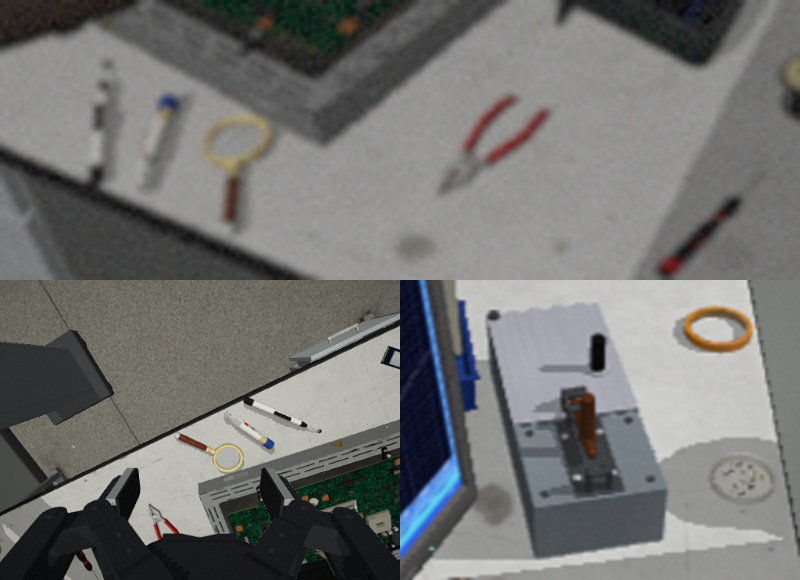

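The far-left items are a pen, a glue tube and a magnifier, so only the screwdriver and the side cutters count. The box origin comes out near (0.583,-0.124) with yaw about 13.1°. Both views put the post at (0.547,0.034), which agrees with the joint at 0.017.

```bash
cat >> h.py <<'E'
BO=np.array([.583,-.124]);BY=np.radians(13.1);BR=np.array([[np.cos(BY),-np.sin(BY)],[np.sin(BY),np.cos(BY)]])
def box(x,y): return BO+BR@np.array([x,y])
def tobox(p): return BR.T@(np.asarray(p)[:2]-BO)
def plan(xy=None,z=None,ydeg=None):
    "print yaw (deg, about tool z) then shift in tool axes after that yaw, mm"
    o=robot.observe();R=np.array(o['tool_rot']);p=np.array(o['tool_pos']);yaw=0
    cur=np.degrees(np.arctan2(R[1,1],R[0,1]))
    if ydeg is not None:
        yaw=-(ydeg-cur)
        yaw=(yaw+180)%360-180
        a=np.radians(-yaw);R=np.array([[np.cos(a),-np.sin(a),0],[np.sin(a),np.cos(a),0],[0,0,1]])@R
    t=p.copy()
    if xy is not None:t[:2]=xy
    if z is not None:t[2]=z
    print('at',p.round(4),'ydeg',cur.round(1),'q6',round(o['q'][5],2),'yaw',round(yaw,1),'shift mm',(R.T@(t-p)*1e3).round(1),'open',round(o['opening'],3),'t',round(o['clock'],1),'F',np.round(o['ft_force'],1))
E
python3 -m handwheel '[{"yaw":7.03},{"yaw":7.03},{"yaw":7.03},{"yaw":7.03},{"yaw":7.03},{"yaw":7.03},{"yaw":7.03},{"yaw":7.03},{"yaw":7.03},{"yaw":7.03},{"yaw":7.03},{"yaw":7.03},{"yaw":7.03},{"yaw":7.03},{"yaw":7.03},{"yaw":7.03},{"yaw":7.03},{"yaw":7.03},{"yaw":7.03},{"yaw":7.03}]'
python3 - <<'E'
from h import *
plan((.547,.034),.22,-76.9)
E
```

```text
at [0.2986 0.6048 0.2302] ydeg 63.7 q6 -0.15 yaw 140.6 shift mm [112.5 612.2   9.1] open 1.004 t 0.1 F [ 0.6 -0.4 -0.1]invalid input at $[0]: expected keys grip, x, y, z, yaw
```

```bash
python3 -m handwheel '[{"grip":1,"x":0,"y":0,"z":0,"yaw":7.03},{"grip":1,"x":0,"y":0,"z":0,"yaw":7.03},{"grip":1,"x":0,"y":0,"z":0,"yaw":7.03},{"grip":1,"x":0,"y":0,"z":0,"yaw":7.03},{"grip":1,"x":0,"y":0,"z":0,"yaw":7.03},{"grip":1,"x":0,"y":0,"z":0,"yaw":7.03},{"grip":1,"x":0,"y":0,"z":0,"yaw":7.03},{"grip":1,"x":0,"y":0,"z":0,"yaw":7.03},{"grip":1,"x":0,"y":0,"z":0,"yaw":7.03},{"grip":1,"x":0,"y":0,"z":0,"yaw":7.03},{"grip":1,"x":0,"y":0,"z":0,"yaw":7.03},{"grip":1,"x":0,"y":0,"z":0,"yaw":7.03},{"grip":1,"x":0,"y":0,"z":0,"yaw":7.03},{"grip":1,"x":0,"y":0,"z":0,"yaw":7.03},{"grip":1,"x":0,"y":0,"z":0,"yaw":7.03},{"grip":1,"x":0,"y":0,"z":0,"yaw":7.03},{"grip":1,"x":0,"y":0,"z":0,"yaw":7.03},{"grip":1,"x":0,"y":0,"z":0,"yaw":7.03},{"grip":1,"x":0,"y":0,"z":0,"yaw":7.03},{"grip":1,"x":0,"y":0,"z":0,"yaw":7.03}]'
python3 - <<'E'
from h import *
plan((.547,.034),.22,-76.9)
E
```

```text
clock: 1.82
tool_pos: [0.2987, 0.605, 0.2307]
tool_rot: [[0.975, 0.221, -0.001], [0.221, -0.975, -0.001], [-0.001, 0.001, -1.0]]
ft_force: [-0.1, -0.2, -0.1]
opening: 1.006
finger_force: 0.0
at [0.2987 0.605  0.2307] ydeg -77.2 q6 2.31 yaw -0.3 shift mm [112.4 612.4  11. ] open 1.006 t 1.8 F [-0.1 -0.2 -0.1]
```

```bash
python3 -m handwheel '[{"grip":1,"x":0.0056,"y":0.0306,"z":0.0005,"yaw":0},{"grip":1,"x":0.0056,"y":0.0306,"z":0.0005,"yaw":0},{"grip":1,"x":0.0056,"y":0.0306,"z":0.0005,"yaw":0},{"grip":1,"x":0.0056,"y":0.0306,"z":0.0005,"yaw":0},{"grip":1,"x":0.0056,"y":0.0306,"z":0.0005,"yaw":0},{"grip":1,"x":0.0056,"y":0.0306,"z":0.0005,"yaw":0},{"grip":1,"x":0.0056,"y":0.0306,"z":0.0005,"yaw":0},{"grip":1,"x":0.0056,"y":0.0306,"z":0.0005,"yaw":0},{"grip":1,"x":0.0056,"y":0.0306,"z":0.0005,"yaw":0},{"grip":1,"x":0.0056,"y":0.0306,"z":0.0005,"yaw":0},{"grip":1,"x":0.0056,"y":0.0306,"z":0.0005,"yaw":0},{"grip":1,"x":0.0056,"y":0.0306,"z":0.0005,"yaw":0},{"grip":1,"x":0.0056,"y":0.0306,"z":0.0005,"yaw":0},{"grip":1,"x":0.0056,"y":0.0306,"z":0.0005,"yaw":0},{"grip":1,"x":0.0056,"y":0.0306,"z":0.0005,"yaw":0},{"grip":1,"x":0.0056,"y":0.0306,"z":0.0005,"yaw":0},{"grip":1,"x":0.0056,"y":0.0306,"z":0.0005,"yaw":0},{"grip":1,"x":0.0056,"y":0.0306,"z":0.0005,"yaw":0},{"grip":1,"x":0.0056,"y":0.0306,"z":0.0005,"yaw":0},{"grip":1,"x":0.0056,"y":0.0306,"z":0.0005,"yaw":0}]'
python3 - <<'E'
from h import *
plan((.547,.034),.12,-76.9)
snap('wrist','w1')
E
```

```text
clock: 3.48
tool_pos: [0.547, 0.0331, 0.221]
tool_rot: [[0.974, 0.227, -0.0], [0.227, -0.974, 0.0], [-0.0, -0.0, -1.0]]
ft_force: [0.7, -0.1, 0.1]
opening: 0.999
finger_force: 0.0
at [0.547  0.0331 0.221 ] ydeg -76.9 q6 1.22 yaw 0.0 shift mm [  0.3  -0.9 101. ] open 0.999 t 3.5 F [ 0.7 -0.1  0.1]
```

View pics/w1.png

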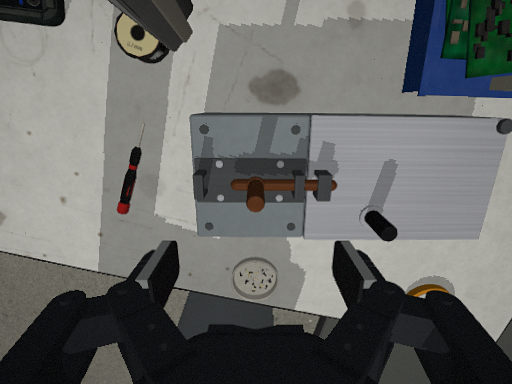

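The wrist view shows the post top at (256,203), the knob top at (386,231), the bolt tip at (335,185) inside the keeper and the screwdriver at (130,180). I'll refine the post, knob and box positions from this view.

```bash
python3 - <<'E'
from h import *
c=load('w1');P=cloud(c)
print('post',onplane(c,[(256,203)],.155)[0],'knob',onplane(c,[(386,231)],.130)[0], box(0,.162),box(-.04,.03))
print('corners',[tobox(p).round(4) for p in onplane(c,[(190,115),(197,236),(308,115),(310,238)],.08)])
m=(P[...,2]>.076)&(P[...,2]<.089);mm=m.astype(np.uint8)
k,l,s,_=cv2.connectedComponentsWithStats(mm);i=1+s[1:,4].argmax();print(cv2.minAreaRect(P[l==i][:,:2].astype(np.float32)))
# tools (z~.008)
hsv=cv2.cvtColor(c['img'],cv2.COLOR_RGB2HSV)
E
```

```text
post [0.54792597 0.03372895 0.155     ] knob [ 0.53915734 -0.09812358  0.13      ] [0.54628249 0.03378411] [ 0.53724142 -0.10384677]
corners [array([0.0696, 0.229 ]), array([-0.0679,  0.231 ]), array([0.0696, 0.1083]), array([-0.0705,  0.0975])]
((0.5688583850860596, -0.06235937774181366), (0.14044904708862305, 0.33573001623153687), 12.649759292602539)
```

```bash
python3 -m handwheel '[{"grip":1,"x":0.001,"y":-0.001,"z":0.02,"yaw":0},{"grip":1,"x":0,"y":0,"z":0.02,"yaw":0},{"grip":1,"x":0,"y":0,"z":0.02,"yaw":0},{"grip":1,"x":0,"y":0,"z":0.02,"yaw":0},{"grip":1,"x":0,"y":0,"z":0.02,"yaw":0},{"grip":-1,"x":0,"y":0,"z":0,"yaw":0},{"grip":-1,"x":0,"y":0,"z":0,"yaw":0},{"grip":-1,"x":0,"y":0,"z":0,"yaw":0},{"grip":-1,"x":0,"y":0,"z":0,"yaw":0},{"grip":-1,"x":0,"y":0,"z":0,"yaw":0},{"grip":-1,"x":0,"y":0,"z":0,"yaw":0},{"grip":-1,"x":0,"y":0,"z":0,"yaw":0},{"grip":-1,"x":0,"y":0,"z":0,"yaw":0},{"grip":-1,"x":0,"y":0,"z":0,"yaw":0},{"grip":-1,"x":0,"y":0,"z":0,"yaw":0}]'
python3 - <<'E'
from h import *
plan();o=robot.observe();print(tobox(o['tool_pos']))
E
```

```text
clock: 4.78
tool_pos: [0.5488, 0.035, 0.1231]
tool_rot: [[0.974, 0.227, 0.003], [0.227, -0.974, -0.002], [0.002, 0.002, -1.0]]
ft_force: [-0.5, -4.1, 5.9]
opening: 0.167
finger_force: 58.8
at [0.5488 0.035  0.1231] ydeg -76.9 q6 1.22 yaw 0 shift mm [0. 0. 0.] open 0.167 t 4.8 F [-0.5 -4.1  5.9]
[0.00266896 0.16258129]
```

```bash
python3 -m handwheel '[{"grip":-1,"x":0,"y":0.001,"z":0,"yaw":0},{"grip":-1,"x":0,"y":0.001,"z":0,"yaw":0},{"grip":-1,"x":0,"y":0.001,"z":0,"yaw":0},{"grip":-1,"x":0,"y":0,"z":0,"yaw":0}]'
python3 -c "
from h import *
print(tobox(robot.observe()['tool_pos']))"
python3 -m handwheel '[{"grip":-1,"x":0,"y":0.001,"z":0,"yaw":0},{"grip":-1,"x":0,"y":0.001,"z":0,"yaw":0},{"grip":-1,"x":0,"y":0.001,"z":0,"yaw":0},{"grip":-1,"x":0,"y":0,"z":0,"yaw":0}]'
python3 -c "
from h import *
print(tobox(robot.observe()['tool_pos']))"
```

```text
clock: 5.12
tool_pos: [0.5489, 0.0345, 0.1232]
tool_rot: [[0.974, 0.226, 0.002], [0.226, -0.974, 0.004], [0.002, -0.003, -1.0]]
ft_force: [-1.5, 5.0, 7.1]
opening: 0.168
finger_force: 59.1
[0.00268102 0.16209007]
clock: 5.45
tool_pos: [0.5494, 0.0321, 0.1231]
tool_rot: [[0.974, 0.226, 0.001], [0.226, -0.974, 0.005], [0.002, -0.004, -1.0]]
ft_force: [-2.6, 6.9, 7.7]
opening: 0.167
finger_force: 59.2
[0.0026437  0.15968903]
```

```bash
python3 -m handwheel '[{"grip":-1,"x":0,"y":0.001,"z":0,"yaw":0},{"grip":-1,"x":0,"y":0.001,"z":0,"yaw":0},{"grip":-1,"x":0,"y":0.001,"z":0,"yaw":0},{"grip":-1,"x":0,"y":0,"z":0,"yaw":0}]' | grep -E "force"
python3 -c "
from h import *
print(tobox(robot.observe()['tool_pos']))"
python3 -m handwheel '[{"grip":-1,"x":0,"y":0.001,"z":0,"yaw":0},{"grip":-1,"x":0,"y":0.001,"z":0,"yaw":0},{"grip":-1,"x":0,"y":0,"z":0,"yaw":0}]' |grep force
python3 -c "
from h import *
print(tobox(robot.observe()['tool_pos']))"
```

```text
ft_force: [-3.9, 11.3, 9.2]
finger_force: 59.6
[0.00263685 0.15851408]
ft_force: [-4.5, 16.3, 10.9]
finger_force: 59.9
[0.00262562 0.15800105]
```

```bash
cat > s.py <<'E'
from h import *
o=robot.observe();f=BR.T@np.array(o['ft_force'])[:2]
print('boxpos',(tobox(o['tool_pos'])*1e3).round(1),'joint~',round(tobox(o['tool_pos'])[1]*1e3-145,1),'Fbox',f.round(1),'t',round(o['clock'],1),'grip',round(o['opening'],3),'z',round(o['tool_pos'][2],4))
E
python3 -m handwheel '[{"grip":-1,"x":0,"y":-0.002,"z":0,"yaw":0},{"grip":-1,"x":0,"y":-0.002,"z":0,"yaw":0},{"grip":-1,"x":0,"y":-0.002,"z":0,"yaw":0},{"grip":-1,"x":0,"y":-0.002,"z":0,"yaw":0},{"grip":-1,"x":0,"y":-0.002,"z":0,"yaw":0},{"grip":-1,"x":0,"y":-0.002,"z":0,"yaw":0},{"grip":-1,"x":0,"y":-0.002,"z":0,"yaw":0},{"grip":-1,"x":0,"y":0,"z":0,"yaw":0}]' >/dev/null; python3 s.py
python3 -m handwheel '[{"grip":-1,"x":0,"y":-0.002,"z":0,"yaw":0},{"grip":-1,"x":0,"y":-0.002,"z":0,"yaw":0},{"grip":-1,"x":0,"y":0,"z":0,"yaw":0}]' >/dev/null; python3 s.py
python3 -m handwheel '[{"grip":-1,"x":0,"y":-0.002,"z":0,"yaw":0},{"grip":-1,"x":0,"y":0,"z":0,"yaw":0}]' >/dev/null; python3 s.py
```

```text
boxpos [  2.7 165.1] joint~ 20.1 Fbox [-1.8 -5.4] t 6.7 grip 0.168 z 0.1231
boxpos [  2.7 168.1] joint~ 23.1 Fbox [-1.5 -7. ] t 7.0 grip 0.164 z 0.1232
boxpos [  2.7 170.1] joint~ 25.1 Fbox [-1.1 -6.8] t 7.1 grip 0.17 z 0.1232
```

```bash

python3 -m handwheel '[{"grip":-1,"x":0,"y":-0.002,"z":0,"yaw":0},{"grip":-1,"x":0,"y":-0.002,"z":0,"yaw":0},{"grip":-1,"x":0,"y":0,"z":0,"yaw":0}]' >/dev/null; python3 s.py
python3 -m handwheel '[{"grip":-1,"x":0,"y":-0.002,"z":0,"yaw":0},{"grip":-1,"x":0,"y":-0.001,"z":0,"yaw":0},{"grip":-1,"x":0,"y":0,"z":0,"yaw":0}]' >/dev/null; python3 s.py
```

```text
boxpos [  2.8 173.1] joint~ 28.1 Fbox [ -1.4 -11.5] t 7.4 grip 0.166 z 0.1232
boxpos [  2.8 173.8] joint~ 28.8 Fbox [ -1.7 -18. ] t 7.6 grip 0.167 z 0.1231
```

```bash

python3 -m handwheel '[{"grip":-1,"x":0,"y":0.002,"z":0,"yaw":0},{"grip":-1,"x":0,"y":0.002,"z":0,"yaw":0},{"grip":-1,"x":0,"y":0.002,"z":0,"yaw":0},{"grip":-1,"x":0,"y":0.002,"z":0,"yaw":0},{"grip":-1,"x":0,"y":0.002,"z":0,"yaw":0},{"grip":-1,"x":0,"y":0.002,"z":0,"yaw":0},{"grip":-1,"x":0,"y":0.002,"z":0,"yaw":0},{"grip":-1,"x":0,"y":0.002,"z":0,"yaw":0},{"grip":-1,"x":0,"y":0.002,"z":0,"yaw":0},{"grip":-1,"x":0,"y":0.002,"z":0,"yaw":0},{"grip":-1,"x":0,"y":0,"z":0,"yaw":0}]' >/dev/null; python3 s.py
python3 -m handwheel '[{"grip":-1,"x":0,"y":0.002,"z":0,"yaw":0},{"grip":-1,"x":0,"y":0.002,"z":0,"yaw":0},{"grip":-1,"x":0,"y":0,"z":0,"yaw":0}]' >/dev/null; python3 s.py
```

```text
boxpos [  2.6 161.6] joint~ 16.6 Fbox [-2.   7.6] t 8.5 grip 0.167 z 0.1231
boxpos [  2.6 158.4] joint~ 13.4 Fbox [-1.1  7.5] t 8.8 grip 0.167 z 0.1232
```

```bash

python3 -m handwheel '[{"grip":-1,"x":0,"y":0.002,"z":0,"yaw":0},{"grip":-1,"x":0,"y":0,"z":0,"yaw":0}]' >/dev/null; python3 s.py
python3 -m handwheel '[{"grip":-1,"x":0,"y":0.001,"z":0,"yaw":0},{"grip":-1,"x":0,"y":0,"z":0,"yaw":0}]' >/dev/null; python3 s.py
```

```text
boxpos [  2.6 156.3] joint~ 11.3 Fbox [-1.6  7. ] t 8.9 grip 0.167 z 0.1232
boxpos [  2.6 155.7] joint~ 10.7 Fbox [-1.9 10.2] t 9.1 grip 0.171 z 0.1231
```

```bash

python3 -m handwheel '[{"grip":-1,"x":0,"y":0.002,"z":0,"yaw":0},{"grip":-1,"x":0,"y":0,"z":0,"yaw":0}]' >/dev/null; python3 s.py
python3 -m handwheel '[{"grip":-1,"x":0,"y":0.001,"z":0,"yaw":0},{"grip":-1,"x":0,"y":0,"z":0,"yaw":0}]' >/dev/null; python3 s.py
```

```text
boxpos [  2.6 155.3] joint~ 10.3 Fbox [-1.4 14.2] t 9.3 grip 0.167 z 0.1231
boxpos [  2.6 155.1] joint~ 10.1 Fbox [-0.9 17. ] t 9.4 grip 0.166 z 0.1232
```

```bash

python3 -m handwheel '[{"grip":-1,"x":0,"y":-0.002,"z":0,"yaw":0},{"grip":-1,"x":0,"y":-0.002,"z":0,"yaw":0},{"grip":-1,"x":0,"y":-0.002,"z":0,"yaw":0},{"grip":-1,"x":0,"y":-0.002,"z":0,"yaw":0},{"grip":-1,"x":0,"y":-0.002,"z":0,"yaw":0},{"grip":-1,"x":0,"y":-0.002,"z":0,"yaw":0},{"grip":-1,"x":0,"y":-0.002,"z":0,"yaw":0},{"grip":-1,"x":0,"y":-0.002,"z":0,"yaw":0},{"grip":-1,"x":0,"y":-0.002,"z":0,"yaw":0},{"grip":-1,"x":0,"y":-0.002,"z":0,"yaw":0},{"grip":-1,"x":0,"y":-0.002,"z":0,"yaw":0},{"grip":-1,"x":0,"y":-0.002,"z":0,"yaw":0},{"grip":-1,"x":0,"y":0,"z":0,"yaw":0}]' >/dev/null; python3 s.py
python3 -m handwheel '[{"grip":-1,"x":0,"y":-0.002,"z":0,"yaw":0},{"grip":-1,"x":0,"y":-0.002,"z":0,"yaw":0},{"grip":-1,"x":0,"y":0,"z":0,"yaw":0}]' >/dev/null; python3 s.py
```

```text
boxpos [  2.7 171.6] joint~ 26.6 Fbox [-1.2 -6.7] t 10.5 grip 0.166 z 0.1232
boxpos [  2.8 175. ] joint~ 30.0 Fbox [-1.3 -7.1] t 10.8 grip 0.173 z 0.1231
```

```bash

python3 -m handwheel '[{"grip":-1,"x":0,"y":-0.002,"z":0,"yaw":0},{"grip":-1,"x":0,"y":0,"z":0,"yaw":0}]' >/dev/null; python3 s.py
python3 -m handwheel '[{"grip":-1,"x":0,"y":-0.001,"z":0,"yaw":0},{"grip":-1,"x":0,"y":0,"z":0,"yaw":0}]' >/dev/null; python3 s.py
```

```text
boxpos [  2.8 176.8] joint~ 31.8 Fbox [-1.9 -9.4] t 10.9 grip 0.168 z 0.1232
boxpos [  2.8 177. ] joint~ 32.0 Fbox [ -1.7 -11.5] t 11.1 grip 0.168 z 0.1232
```

```bash

python3 -m handwheel '[{"grip":-1,"x":0,"y":-0.002,"z":0,"yaw":0},{"grip":-1,"x":0,"y":0,"z":0,"yaw":0}]' >/dev/null; python3 s.py
python3 -m handwheel '[{"grip":-1,"x":0,"y":0.002,"z":0,"yaw":0},{"grip":-1,"x":0,"y":0.002,"z":0,"yaw":0},{"grip":-1,"x":0,"y":0.002,"z":0,"yaw":0},{"grip":-1,"x":0,"y":0.002,"z":0,"yaw":0},{"grip":-1,"x":0,"y":0.002,"z":0,"yaw":0},{"grip":-1,"x":0,"y":0.002,"z":0,"yaw":0},{"grip":-1,"x":0,"y":0.002,"z":0,"yaw":0},{"grip":-1,"x":0,"y":0.002,"z":0,"yaw":0},{"grip":-1,"x":0,"y":0.002,"z":0,"yaw":0},{"grip":-1,"x":0,"y":0.002,"z":0,"yaw":0},{"grip":-1,"x":0,"y":0.002,"z":0,"yaw":0},{"grip":-1,"x":0,"y":0.002,"z":0,"yaw":0},{"grip":-1,"x":0,"y":0.002,"z":0,"yaw":0},{"grip":-1,"x":0,"y":0,"z":0,"yaw":0}]' >/dev/null; python3 s.py
python3 -m handwheel '[{"grip":-1,"x":0,"y":0.002,"z":0,"yaw":0},{"grip":-1,"x":0,"y":0,"z":0,"yaw":0}]' >/dev/null; python3 s.py
python3 -m handwheel '[{"grip":-1,"x":0,"y":0.002,"z":0,"yaw":0},{"grip":-1,"x":0,"y":0,"z":0,"yaw":0}]' >/dev/null; python3 s.py
```

```text
boxpos [  2.8 177.5] joint~ 32.5 Fbox [ -2.  -16.6] t 11.3 grip 0.166 z 0.1231
boxpos [  2.6 158.4] joint~ 13.4 Fbox [-1.1  5.3] t 12.4 grip 0.169 z 0.1232
boxpos [  2.7 156.8] joint~ 11.8 Fbox [-0.9  6.1] t 12.6 grip 0.168 z 0.1232
boxpos [  2.6 155. ] joint~ 10.0 Fbox [-1.6  6.9] t 12.8 grip 0.162 z 0.1232
```

```bash

python3 -m handwheel '[{"grip":-1,"x":0,"y":0.002,"z":0,"yaw":0},{"grip":-1,"x":0,"y":0,"z":0,"yaw":0}]' >/dev/null; python3 s.py
python3 -m handwheel '[{"grip":-1,"x":0,"y":0.002,"z":0,"yaw":0},{"grip":-1,"x":0,"y":0,"z":0,"yaw":0}]' >/dev/null; python3 s.py
python3 -m handwheel '[{"grip":-1,"x":0,"y":0.001,"z":0,"yaw":0},{"grip":-1,"x":0,"y":0,"z":0,"yaw":0}]' >/dev/null; python3 s.py
```

```text
boxpos [  2.6 153.1] joint~ 8.1 Fbox [-1.6  6.2] t 12.9 grip 0.17 z 0.1231
boxpos [  2.6 151.5] joint~ 6.5 Fbox [-2.1  8.8] t 13.1 grip 0.166 z 0.1232
boxpos [  2.6 151.3] joint~ 6.3 Fbox [-0.3 11.3] t 13.3 grip 0.167 z 0.1232
```

```bash

python3 -m handwheel '[{"grip":-1,"x":0,"y":0.001,"z":0,"yaw":0},{"grip":-1,"x":0,"y":0,"z":0,"yaw":0},{"grip":-1,"x":0,"y":-0.002,"z":0,"yaw":0},{"grip":-1,"x":0,"y":-0.002,"z":0,"yaw":0},{"grip":-1,"x":0,"y":-0.002,"z":0,"yaw":0},{"grip":-1,"x":0,"y":-0.002,"z":0,"yaw":0},{"grip":-1,"x":0,"y":-0.002,"z":0,"yaw":0},{"grip":-1,"x":0,"y":-0.002,"z":0,"yaw":0},{"grip":-1,"x":0,"y":-0.002,"z":0,"yaw":0},{"grip":-1,"x":0,"y":-0.002,"z":0,"yaw":0},{"grip":-1,"x":0,"y":-0.002,"z":0,"yaw":0},{"grip":-1,"x":0,"y":-0.002,"z":0,"yaw":0},{"grip":-1,"x":0,"y":-0.002,"z":0,"yaw":0},{"grip":-1,"x":0,"y":-0.002,"z":0,"yaw":0},{"grip":-1,"x":0,"y":-0.002,"z":0,"yaw":0},{"grip":-1,"x":0,"y":-0.002,"z":0,"yaw":0},{"grip":-1,"x":0,"y":-0.002,"z":0,"yaw":0},{"grip":-1,"x":0,"y":0,"z":0,"yaw":0}]' >/dev/null; python3 s.py
python3 -m handwheel '[{"grip":-1,"x":0,"y":-0.002,"z":0,"yaw":0},{"grip":-1,"x":0,"y":-0.002,"z":0,"yaw":0},{"grip":-1,"x":0,"y":0,"z":0,"yaw":0}]' >/dev/null; python3 s.py
python3 -m handwheel '[{"grip":-1,"x":0,"y":-0.002,"z":0,"yaw":0},{"grip":-1,"x":0,"y":0,"z":0,"yaw":0}]' >/dev/null; python3 s.py
```

```text
boxpos [  2.8 174.9] joint~ 29.9 Fbox [-1.8 -5.2] t 14.8 grip 0.166 z 0.1232
boxpos [  2.8 178.1] joint~ 33.1 Fbox [-0.4 -8. ] t 15.0 grip 0.169 z 0.1231
boxpos [  2.8 179.9] joint~ 34.9 Fbox [-1.8 -8. ] t 15.2 grip 0.169 z 0.1232
```

```bash

python3 -m handwheel '[{"grip":-1,"x":0,"y":-0.002,"z":0,"yaw":0},{"grip":-1,"x":0,"y":0,"z":0,"yaw":0}]' >/dev/null; python3 s.py
python3 -m handwheel '[{"grip":-1,"x":0,"y":-0.002,"z":0,"yaw":0},{"grip":-1,"x":0,"y":0,"z":0,"yaw":0}]' >/dev/null; python3 s.py
python3 -m handwheel '[{"grip":-1,"x":0,"y":-0.001,"z":0,"yaw":0},{"grip":-1,"x":0,"y":0,"z":0,"yaw":0}]' >/dev/null; python3 s.py
```

```text
boxpos [  2.8 180.4] joint~ 35.4 Fbox [ -1.8 -13.2] t 15.4 grip 0.165 z 0.1231
boxpos [  2.8 180.8] joint~ 35.8 Fbox [ -1.3 -18. ] t 15.5 grip 0.17 z 0.1231
boxpos [  2.8 180.9] joint~ 35.9 Fbox [ -2.3 -20.8] t 15.7 grip 0.169 z 0.1232
```

```bash

python3 -m handwheel '[{"grip":-1,"x":0,"y":0.002,"z":0,"yaw":0},{"grip":-1,"x":0,"y":0.002,"z":0,"yaw":0},{"grip":-1,"x":0,"y":0.002,"z":0,"yaw":0},{"grip":-1,"x":0,"y":0.002,"z":0,"yaw":0},{"grip":-1,"x":0,"y":0.002,"z":0,"yaw":0},{"grip":-1,"x":0,"y":0.002,"z":0,"yaw":0},{"grip":-1,"x":0,"y":0.002,"z":0,"yaw":0},{"grip":-1,"x":0,"y":0.002,"z":0,"yaw":0},{"grip":-1,"x":0,"y":0.002,"z":0,"yaw":0},{"grip":-1,"x":0,"y":0.002,"z":0,"yaw":0},{"grip":-1,"x":0,"y":0.002,"z":0,"yaw":0},{"grip":-1,"x":0,"y":0.002,"z":0,"yaw":0},{"grip":-1,"x":0,"y":0.002,"z":0,"yaw":0},{"grip":-1,"x":0,"y":0.002,"z":0,"yaw":0},{"grip":-1,"x":0,"y":0.002,"z":0,"yaw":0},{"grip":-1,"x":0,"y":0.002,"z":0,"yaw":0},{"grip":-1,"x":0,"y":0.002,"z":0,"yaw":0},{"grip":-1,"x":0,"y":0,"z":0,"yaw":0}]' >/dev/null; python3 s.py
python3 -m handwheel '[{"grip":-1,"x":0,"y":0.002,"z":0,"yaw":0},{"grip":-1,"x":0,"y":0,"z":0,"yaw":0}]' >/dev/null; python3 s.py
python3 -m handwheel '[{"grip":-1,"x":0,"y":0.002,"z":0,"yaw":0},{"grip":-1,"x":0,"y":0,"z":0,"yaw":0}]' >/dev/null; python3 s.py
python3 -m handwheel '[{"grip":-1,"x":0,"y":0.001,"z":0,"yaw":0},{"grip":-1,"x":0,"y":0,"z":0,"yaw":0}]' >/dev/null; python3 s.py
```

```text
boxpos [  2.6 155.8] joint~ 10.8 Fbox [-0.8  6.8] t 17.2 grip 0.166 z 0.1231
boxpos [  2.6 154. ] joint~ 9.0 Fbox [-1.8  6.6] t 17.4 grip 0.165 z 0.1232
boxpos [  2.6 152. ] joint~ 7.0 Fbox [-2.1  6.3] t 17.5 grip 0.171 z 0.1232
boxpos [  2.6 150.7] joint~ 5.7 Fbox [-1.3  6.7] t 17.7 grip 0.169 z 0.1232
```

```bash

python3 -m handwheel '[{"grip":-1,"x":0,"y":0.002,"z":0,"yaw":0},{"grip":-1,"x":0,"y":0,"z":0,"yaw":0}]' >/dev/null; python3 s.py
python3 -m handwheel '[{"grip":-1,"x":0,"y":0.002,"z":0,"yaw":0},{"grip":-1,"x":0,"y":0,"z":0,"yaw":0}]' >/dev/null; python3 s.py
python3 -m handwheel '[{"grip":-1,"x":0,"y":0.001,"z":0,"yaw":0},{"grip":-1,"x":0,"y":0,"z":0,"yaw":0}]' >/dev/null; python3 s.py
```

```text
boxpos [  2.6 148.4] joint~ 3.4 Fbox [-1.3  5.5] t 17.9 grip 0.168 z 0.1232
boxpos [  2.6 146.3] joint~ 1.3 Fbox [-1.5  5. ] t 18.0 grip 0.161 z 0.1232
boxpos [  2.6 145.4] joint~ 0.4 Fbox [-2.2  5.9] t 18.2 grip 0.168 z 0.1232
```

```bash

python3 -m handwheel '[{"grip":-1,"x":0,"y":0.002,"z":0,"yaw":0},{"grip":-1,"x":0,"y":0,"z":0,"yaw":0}]' >/dev/null; python3 s.py
python3 -m handwheel '[{"grip":-1,"x":0,"y":-0.003,"z":0,"yaw":0},{"grip":-1,"x":0,"y":-0.003,"z":0,"yaw":0},{"grip":-1,"x":0,"y":-0.003,"z":0,"yaw":0},{"grip":-1,"x":0,"y":-0.003,"z":0,"yaw":0},{"grip":-1,"x":0,"y":-0.003,"z":0,"yaw":0},{"grip":-1,"x":0,"y":-0.003,"z":0,"yaw":0},{"grip":-1,"x":0,"y":-0.003,"z":0,"yaw":0},{"grip":-1,"x":0,"y":-0.003,"z":0,"yaw":0},{"grip":-1,"x":0,"y":-0.003,"z":0,"yaw":0},{"grip":-1,"x":0,"y":-0.003,"z":0,"yaw":0},{"grip":-1,"x":0,"y":-0.003,"z":0,"yaw":0},{"grip":-1,"x":0,"y":-0.003,"z":0,"yaw":0},{"grip":-1,"x":0,"y":-0.002,"z":0,"yaw":0},{"grip":-1,"x":0,"y":-0.002,"z":0,"yaw":0},{"grip":-1,"x":0,"y":0,"z":0,"yaw":0}]' >/dev/null; python3 s.py
python3 -m handwheel '[{"grip":-1,"x":0,"y":-0.002,"z":0,"yaw":0},{"grip":-1,"x":0,"y":0,"z":0,"yaw":0}]' >/dev/null; python3 s.py
python3 -m handwheel '[{"grip":-1,"x":0,"y":-0.002,"z":0,"yaw":0},{"grip":-1,"x":0,"y":0,"z":0,"yaw":0}]' >/dev/null; python3 s.py
```

```text
boxpos [  2.6 145.1] joint~ 0.1 Fbox [-1.4 10.7] t 18.4 grip 0.168 z 0.1231
boxpos [  2.8 180.2] joint~ 35.2 Fbox [-1.3 -4.4] t 19.6 grip 0.163 z 0.1232
boxpos [  2.8 182.1] joint~ 37.1 Fbox [-1.7 -4.8] t 19.8 grip 0.17 z 0.1232
boxpos [  2.8 184.1] joint~ 39.1 Fbox [-1.4 -5.9] t 19.9 grip 0.169 z 0.1232
```

Home stop is at 0.1 mm, so the calibration holds. I'll keep drawing it out.

```bash

python3 -m handwheel '[{"grip":-1,"x":0,"y":-0.002,"z":0,"yaw":0},{"grip":-1,"x":0,"y":-0.002,"z":0,"yaw":0},{"grip":-1,"x":0,"y":-0.002,"z":0,"yaw":0},{"grip":-1,"x":0,"y":0,"z":0,"yaw":0}]' >/dev/null; python3 s.py
python3 -m handwheel '[{"grip":-1,"x":0,"y":-0.002,"z":0,"yaw":0},{"grip":-1,"x":0,"y":-0.002,"z":0,"yaw":0},{"grip":-1,"x":0,"y":-0.002,"z":0,"yaw":0},{"grip":-1,"x":0,"y":0,"z":0,"yaw":0}]' >/dev/null; python3 s.py
```

```text
boxpos [  2.8 190.1] joint~ 45.1 Fbox [-0.8 -5.1] t 20.3 grip 0.17 z 0.1232
boxpos [  2.9 196.2] joint~ 51.2 Fbox [-1.9 -4.6] t 20.6 grip 0.164 z 0.1232
```

```bash

python3 -m handwheel '[{"grip":-1,"x":0,"y":-0.002,"z":0,"yaw":0},{"grip":-1,"x":0,"y":-0.002,"z":0,"yaw":0},{"grip":-1,"x":0,"y":0,"z":0,"yaw":0},{"grip":1,"x":0,"y":0,"z":0,"yaw":0},{"grip":1,"x":0,"y":0,"z":0,"yaw":0},{"grip":1,"x":0,"y":0,"z":0,"yaw":0},{"grip":1,"x":0,"y":0,"z":0,"yaw":0},{"grip":1,"x":0,"y":0,"z":0,"yaw":0},{"grip":1,"x":0,"y":0,"z":0,"yaw":0},{"grip":1,"x":0,"y":0,"z":0,"yaw":0},{"grip":1,"x":0,"y":0,"z":-0.025,"yaw":0},{"grip":1,"x":0,"y":0,"z":-0.025,"yaw":0},{"grip":1,"x":0,"y":0,"z":-0.025,"yaw":0}]' >/dev/null; python3 s.py
python3 -m handwheel '[{"grip":1,"x":0,"y":0,"z":0,"yaw":7.1},{"grip":1,"x":0,"y":0,"z":0,"yaw":7.1},{"grip":1,"x":0,"y":0,"z":0,"yaw":7.1},{"grip":1,"x":0,"y":0,"z":0,"yaw":7.1},{"grip":1,"x":0,"y":0,"z":0,"yaw":7.1},{"grip":1,"x":0,"y":0,"z":0,"yaw":7.1},{"grip":1,"x":0,"y":0,"z":0,"yaw":7.1},{"grip":1,"x":0,"y":0,"z":0,"yaw":0}]'>/dev/null
python3 - <<'E'
from h import *
plan((.538,-.102),.098,-128.1)
c=snap('wrist','w2')
c=snap('scene','s2');P=cloud(c)
m=(P[...,2]>.135)&(P[...,2]<.16)&(abs(P[...,0]-.55)<.06)&(abs(P[...,1]-.06)<.06)
print('post',P[m].mean(0),tobox(P[m].mean(0)))
m=(P[...,2]>.1)&(P[...,0]<.85)&(P[...,1]<-.18); print('shelf min x/max y',P[m].min(0),P[m].max(0))
E
```

```text
boxpos [  1.2 201.8] joint~ 56.8 Fbox [0.8 0.1] t 21.7 grip 1.004 z 0.1966
at [0.5389 0.0728 0.1962] ydeg -126.7 q6 2.16 yaw 1.4 shift mm [107.2 138.1  98.2] open 0.999 t 22.4 F [-0.5 -0.5 -0.6]
post [0.53446324 0.06965766 0.14824378] [-0.00338088  0.19961883]
shelf min x/max y [-0.27760212 -0.5212518   0.10001206] [ 0.84998389 -0.20359747  1.00397409]
```

```bash

python3 -m handwheel '[{"grip":1,"x":0,"y":0,"z":0,"yaw":1.4},{"grip":1,"x":0.0214,"y":0.0276,"z":0,"yaw":0},{"grip":1,"x":0.0214,"y":0.0276,"z":0,"yaw":0},{"grip":1,"x":0.0214,"y":0.0276,"z":0,"yaw":0},{"grip":1,"x":0.0214,"y":0.0276,"z":0,"yaw":0},{"grip":1,"x":0.0214,"y":0.0276,"z":0,"yaw":0},{"grip":1,"x":0,"y":0,"z":0,"yaw":0},{"grip":1,"x":0,"y":0,"z":0,"yaw":0}]'
python3 - <<'E'
from h import *
plan((.538,-.102),.098,-128.1)
c=snap('wrist','w3')
E
```

```text
clock: 23.13
tool_pos: [0.5383, -0.1034, 0.1964]
tool_rot: [[0.786, -0.618, 0.0], [-0.618, -0.786, 0.0], [-0.0, -0.0, -1.0]]
ft_force: [0.3, 0.3, 0.8]
opening: 0.998
finger_force: 0.0
at [ 0.5383 -0.1034  0.1964] ydeg -128.2 q6 1.86 yaw -0.1 shift mm [-1.1 -0.9 98.4] open 0.998 t 23.1 F [0.3 0.3 0.8]
```

View pics/w3.png

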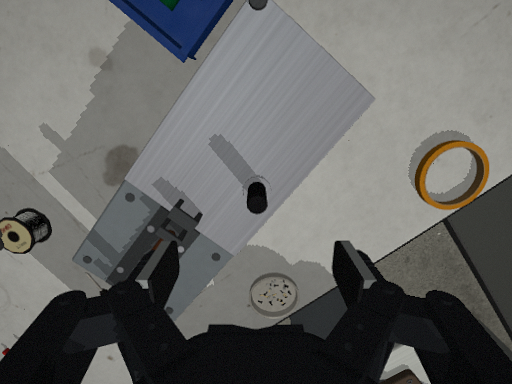

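```bash

python3 -m handwheel '[{"grip":1,"x":-0.0005,"y":-0.0005,"z":0.0195,"yaw":0},{"grip":1,"x":0,"y":0,"z":0.0195,"yaw":0},{"grip":1,"x":0,"y":0,"z":0.0195,"yaw":0},{"grip":1,"x":0,"y":0,"z":0.0195,"yaw":0},{"grip":1,"x":0,"y":0,"z":0.0195,"yaw":0},{"grip":-1,"x":0,"y":0,"z":0,"yaw":0},{"grip":-1,"x":0,"y":0,"z":0,"yaw":0},{"grip":-1,"x":0,"y":0,"z":0,"yaw":0},{"grip":-1,"x":0,"y":0,"z":0,"yaw":0},{"grip":-1,"x":0,"y":0,"z":0,"yaw":0},{"grip":-1,"x":0,"y":0,"z":0,"yaw":0},{"grip":-1,"x":0,"y":0,"z":0,"yaw":0},{"grip":-1,"x":0,"y":0,"z":0,"yaw":0},{"grip":-1,"x":0,"y":0,"z":0,"yaw":0},{"grip":-1,"x":0,"y":0,"z":0,"yaw":0}]' >/dev/null; python3 s.py
```

```text
boxpos [-40.  30.] joint~ -115.0 Fbox [-9.8 -4.2] t 24.4 grip 0.187 z 0.1009
```

```bash

python3 -m handwheel '[{"grip":-1,"x":0.0004,"y":0.0114,"z":0,"yaw":-4},{"grip":-1,"x":0.0004,"y":0.0114,"z":0,"yaw":-4},{"grip":-1,"x":0.0004,"y":0.0114,"z":0,"yaw":-4},{"grip":-1,"x":0.0004,"y":0.0114,"z":0,"yaw":-4},{"grip":-1,"x":0,"y":0,"z":0,"yaw":0}]' >/dev/null
python3 - <<'E'
from h import *
plan();p=tobox(robot.observe()['tool_pos'])-[.062,-.097];print('r',np.hypot(*p),'cover',np.arctan2(p[1],p[0])-np.arctan2(.127,-.102))
E
python3 -m handwheel '[{"grip":-1,"x":0.0004,"y":0.0114,"z":0,"yaw":-4},{"grip":-1,"x":0.0004,"y":0.0114,"z":0,"yaw":-4},{"grip":-1,"x":0.0004,"y":0.0114,"z":0,"yaw":-4},{"grip":-1,"x":0.0004,"y":0.0114,"z":0,"yaw":-4},{"grip":-1,"x":0.0004,"y":0.0114,"z":0,"yaw":-4},{"grip":-1,"x":0.0004,"y":0.0114,"z":0,"yaw":-4},{"grip":-1,"x":0,"y":0,"z":0,"yaw":0}]' >/dev/null
python3 - <<'E'
from h import *
plan();p=tobox(robot.observe()['tool_pos'])-[.062,-.097];print('r',np.hypot(*p),'cover',np.arctan2(p[1],p[0])-np.arctan2(.127,-.102))
E
```

```text
at [ 0.5147 -0.1421  0.1009] ydeg -111.9 q6 1.5 yaw 0 shift mm [0. 0. 0.] open 0.19 t 24.9 F [-4.7  0.9  7.7]
r 0.16307980227231986 cover 0.27355361173137815
at [ 0.5021 -0.21    0.1009] ydeg -87.8 q6 0.96 yaw 0 shift mm [0. 0. 0.] open 0.191 t 25.4 F [-10.5  -0.9   9.5]
r 0.16336615952771577 cover 0.6995375290253518
```

Tracking well. I'll continue to about 1.62 rad.

```bash

python3 -m handwheel '[{"grip":-1,"x":0.0004,"y":0.0114,"z":0,"yaw":-4},{"grip":-1,"x":0.0004,"y":0.0114,"z":0,"yaw":-4},{"grip":-1,"x":0.0004,"y":0.0114,"z":0,"yaw":-4},{"grip":-1,"x":0.0004,"y":0.0114,"z":0,"yaw":-4},{"grip":-1,"x":0.0004,"y":0.0114,"z":0,"yaw":-4},{"grip":-1,"x":0.0004,"y":0.0114,"z":0,"yaw":-4},{"grip":-1,"x":0,"y":0,"z":0,"yaw":0}]' >/dev/null
python3 - <<'E'
from h import *
plan();p=tobox(robot.observe()['tool_pos'])-[.062,-.097];print('r',np.hypot(*p),'cover',np.arctan2(p[1],p[0])%6.2832-np.arctan2(.127,-.102))
E
python3 -m handwheel '[{"grip":-1,"x":0.0004,"y":0.0114,"z":0,"yaw":-4},{"grip":-1,"x":0.0004,"y":0.0114,"z":0,"yaw":-4},{"grip":-1,"x":0.0004,"y":0.0114,"z":0,"yaw":-4},{"grip":-1,"x":0.0004,"y":0.0114,"z":0,"yaw":-4},{"grip":-1,"x":0.0004,"y":0.0114,"z":0,"yaw":-4},{"grip":-1,"x":0.0004,"y":0.0114,"z":0,"yaw":-4},{"grip":-1,"x":0.0004,"y":0.0114,"z":0,"yaw":-4},{"grip":-1,"x":0,"y":0,"z":0,"yaw":0}]' >/dev/null
python3 - <<'E'
from h import *
plan();p=tobox(robot.observe()['tool_pos'])-[.062,-.097];print('r',np.hypot(*p),'cover',np.arctan2(p[1],p[0])%6.2832-np.arctan2(.127,-.102))
E
```

```text
at [ 0.5191 -0.2773  0.1009] ydeg -63.8 q6 0.46 yaw 0 shift mm [0. 0. 0.] open 0.189 t 26.0 F [-9.1 -4.   6.9]
r 0.16343921372899003 cover 1.12750677673771
at [ 0.5713 -0.3379  0.101 ] ydeg -35.7 q6 -0.06 yaw 0 shift mm [0. 0. 0.] open 0.193 t 26.7 F [-5.4 -5.   3.7]
r 0.16333767837134022 cover 1.6222995201947255
```

```bash

python3 -m handwheel '[{"grip":1,"x":0,"y":0,"z":0,"yaw":0},{"grip":1,"x":0,"y":0,"z":0,"yaw":0},{"grip":1,"x":0,"y":0,"z":0,"yaw":0},{"grip":1,"x":0,"y":0,"z":0,"yaw":0},{"grip":1,"x":0,"y":0,"z":0,"yaw":0},{"grip":1,"x":0,"y":0,"z":0,"yaw":0},{"grip":1,"x":0,"y":0,"z":-0.025,"yaw":0},{"grip":1,"x":0,"y":0,"z":-0.025,"yaw":0},{"grip":1,"x":0,"y":0,"z":-0.025,"yaw":0},{"grip":1,"x":0,"y":0,"z":-0.025,"yaw":0}]' >/dev/null; python3 s.py
cat >> h.py <<'E'
def tools(c,zr=.008):
    P=onplane(c,np.stack(np.meshgrid(np.arange(512),np.arange(384)),-1).reshape(-1,2),zr).reshape(384,512,3)
    h=cv2.cvtColor(c['img'],cv2.COLOR_RGB2HSV)
    red=((h[...,0]<8)|(h[...,0]>172))&(h[...,1]>140)&(h[...,2]>50)
    red&=(P[...,0]>.35)&(P[...,0]<.85)&(P[...,1]>.05)&(P[...,1]<.6)&(np.linalg.norm(P[...,:2]-c['pose'][:2,3],axis=-1)<3)
    k,l,s,ce=cv2.connectedComponentsWithStats(cv2.morphologyEx(red.astype(np.uint8),cv2.MORPH_CLOSE,np.ones((3,3))))
    for i in range(1,k):
        if s[i,4]>12:
            q=P[l==i][:,:2];e=np.linalg.svd(q-q.mean(0),full_matrices=False)[2][0]
            t=(q-q.mean(0))@e
            print('red px',ce[i].round(),'n',s[i,4],'mean',q.mean(0).round(4),'dir',e.round(3),'ends',(q.mean(0)+t.min()*e).round(3),(q.mean(0)+t.max()*e).round(3))
E
python3 - <<'E'
from h import *
c=snap('side','d3'); tools(c)
print('w1');tools(load('w1'))
E
```

```text
boxpos [ -59.2 -201.4] joint~ -346.4 Fbox [ 0.6 -0. ] t 27.5 grip 1.004 z 0.1997
red px [168. 281.] n 52 mean [0.7437 0.2791] dir [-0.233  0.972] ends [0.75  0.254] [0.74  0.296]
red px [192. 307.] n 21 mean [0.6804 0.3477] dir [-0.998 -0.064] ends [0.686 0.348] [0.675 0.347]
red px [254. 329.] n 28 mean [0.542  0.3962] dir [-0.995 -0.099] ends [0.554 0.397] [0.524 0.394]
red px [251. 345.] n 19 mean [0.5484 0.4336] dir [-0.995  0.098] ends [0.555 0.433] [0.54  0.434]
w1
red px [132. 167.] n 35 mean [0.5073 0.1976] dir [ 0.055 -0.998] ends [0.507 0.202] [0.508 0.192]
red px [129. 189.] n 33 mean [0.4742 0.1985] dir [-0.921  0.39 ] ends [0.483 0.195] [0.465 0.202]
red px [122. 208.] n 109 mean [0.4441 0.2062] dir [-0.809  0.588] ends [0.453 0.2  ] [0.437 0.211]
```

View pics/d3.png

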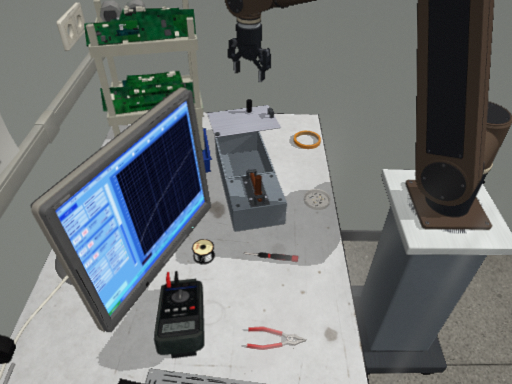

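The side view shows the cover wide open at (245,120) and the compartment clear. The screwdriver lies at (272,257) and the cutters at (270,338), with the jaws towards the robot. I'll turn and move over the screwdriver.

```bash

python3 -m handwheel '[{"grip":1,"x":0,"y":0,"z":0,"yaw":-7.1},{"grip":1,"x":0,"y":0,"z":0,"yaw":-7.1},{"grip":1,"x":0,"y":0,"z":0,"yaw":-7.1},{"grip":1,"x":0,"y":0,"z":0,"yaw":-7.1},{"grip":1,"x":0,"y":0,"z":0,"yaw":-7.1},{"grip":1,"x":0,"y":0,"z":0,"yaw":-7.1},{"grip":1,"x":0,"y":0,"z":0,"yaw":-7.1},{"grip":1,"x":0,"y":0,"z":0,"yaw":-7.1},{"grip":1,"x":0,"y":0,"z":0,"yaw":-7.1},{"grip":1,"x":0,"y":0,"z":0,"yaw":-7.1},{"grip":1,"x":0,"y":0,"z":0,"yaw":-7.1},{"grip":1,"x":0,"y":0,"z":0,"yaw":-7.1},{"grip":1,"x":0,"y":0,"z":0,"yaw":-7.1},{"grip":1,"x":0,"y":0,"z":0,"yaw":-7.1},{"grip":1,"x":0,"y":0,"z":0,"yaw":-7.1},{"grip":1,"x":0,"y":0,"z":0,"yaw":-7.1},{"grip":1,"x":0,"y":0,"z":0,"yaw":0},{"grip":1,"x":0,"y":0,"z":0,"yaw":0}]' >/dev/null
python3 - <<'E'
from h import *
plan((.489,.203),.2)
E
```

```text
at [ 0.571  -0.3337  0.1985] ydeg 77.4 q6 -2.03 yaw 0 shift mm [196.8 506.1  -1.3] open 0.997 t 29.1 F [ 0.4 -0.2  0.2]
```

```bash

python3 -m handwheel '[{"grip":1,"x":0.0098,"y":0.0253,"z":0,"yaw":0},{"grip":1,"x":0.0098,"y":0.0253,"z":0,"yaw":0},{"grip":1,"x":0.0098,"y":0.0253,"z":0,"yaw":0},{"grip":1,"x":0.0098,"y":0.0253,"z":0,"yaw":0},{"grip":1,"x":0.0098,"y":0.0253,"z":0,"yaw":0},{"grip":1,"x":0.0098,"y":0.0253,"z":0,"yaw":0},{"grip":1,"x":0.0098,"y":0.0253,"z":0,"yaw":0},{"grip":1,"x":0.0098,"y":0.0253,"z":0,"yaw":0},{"grip":1,"x":0.0098,"y":0.0253,"z":0,"yaw":0},{"grip":1,"x":0.0098,"y":0.0253,"z":0,"yaw":0},{"grip":1,"x":0.0098,"y":0.0253,"z":0,"yaw":0},{"grip":1,"x":0.0098,"y":0.0253,"z":0,"yaw":0},{"grip":1,"x":0.0098,"y":0.0253,"z":0,"yaw":0},{"grip":1,"x":0.0098,"y":0.0253,"z":0,"yaw":0},{"grip":1,"x":0.0098,"y":0.0253,"z":0,"yaw":0},{"grip":1,"x":0.0098,"y":0.0253,"z":0,"yaw":0},{"grip":1,"x":0.0098,"y":0.0253,"z":0,"yaw":0},{"grip":1,"x":0.0098,"y":0.0253,"z":0,"yaw":0},{"grip":1,"x":0.0098,"y":0.0253,"z":0,"yaw":0},{"grip":1,"x":0.0098,"y":0.0253,"z":0,"yaw":0}]' >/dev/null
python3 - <<'E'
from h import *
plan((.489,.203),.2)
c=snap('wrist','w4');tools(c,.01)
E
```

```text
at [0.4878 0.2037 0.1989] ydeg 77.4 q6 -1.15 yaw 0 shift mm [-1.4 -0.4 -1.1] open 1.004 t 30.7 F [ 0.3 -0.2 -0.2]
red px [433. 156.] n 394 mean [0.5185 0.4287] dir [0.998 0.057] ends [0.484 0.427] [0.555 0.431]
red px [249. 138.] n 155 mean [0.4462 0.2062] dir [ 0.963 -0.268] ends [0.438 0.208] [0.454 0.204]
red px [406. 159.] n 374 mean [0.5155 0.3939] dir [ 0.991 -0.135] ends [0.483 0.398] [0.552 0.389]
red px [248. 162.] n 38 mean [0.4761 0.1982] dir [ 0.98  -0.199] ends [0.468 0.2  ] [0.486 0.196]
red px [254. 187.] n 36 mean [0.5087 0.1978] dir [0.1   0.995] ends [0.508 0.193] [0.509 0.202]
red px [434. 289.] n 13 mean [0.725  0.4281] dir [-0.451 -0.892] ends [0.727 0.431] [0.723 0.425]
```

View pics/w4.png

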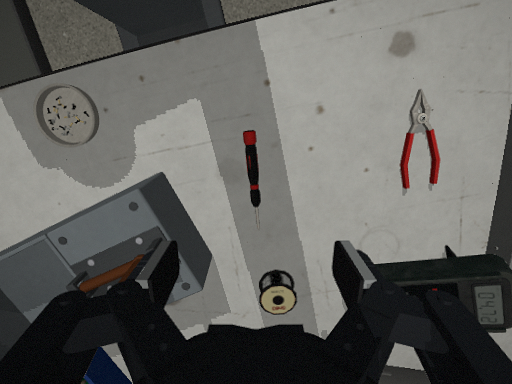

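The wrist view shows the screwdriver from (250,131) at the handle end to (259,228) at the tip. The cutters' jaw tip is at (420,90), with handles ending at (406,192) and (434,187). The spool is at (278,292).

```bash
python3 - <<'E'
from h import *
c=load('w4')
a,b=onplane(c,[(250,131),(256,206)],.008)[:,:2];t=onplane(c,[(259,229)],.008)[0,:2]
print('len handle',np.linalg.norm(a-b),'total',np.linalg.norm(a-t));d=(a-t)/np.linalg.norm(a-t);g=a-.053*d
print('grip',g,'dir',d,np.degrees(np.arctan2(*d[::-1])),'spool',onplane(c,[(278,300)],.034))
j,p,e1,e2=onplane(c,[(420,90),(422,120),(406,192),(434,187)],.006)[:,:2];m=(e1+e2)/2
dc=(j-m)/np.linalg.norm(j-m);print('cut len',np.linalg.norm(j-m),'spread',np.linalg.norm(e1-e2),'mid',(j+m)/2,'grip',(j+m)/2-.008*dc,'ang',np.degrees(np.arctan2(*dc[::-1])))
pd=np.degrees(np.arctan2(*d[::-1]))-90
plan(g,.02,pd)
E
```

```text
len handle 0.09827619900447628 total 0.13225400530283105
grip [0.49143944 0.20182354] dir [-0.99130087  0.1316153 ] 172.4370558765138 spool [[0.67032735 0.19631449 0.034     ]]
cut len 0.1264577233905162 spread 0.03757527603896859 mid [0.49856484 0.41500947] grip [0.50655888 0.41470073] ang 177.78819947905313
at [0.4868 0.2073 0.199 ] ydeg 77.6 q6 -1.15 yaw -4.9 shift mm [ -5.4  -5.5 179. ] open 0.999 t 30.8 F [-1.4  1.5 -0.3]
```

```bash

python3 -m handwheel '[{"grip":1,"x":0,"y":0,"z":0,"yaw":-4.9},{"grip":1,"x":-0.0054,"y":-0.0055,"z":0.02,"yaw":0},{"grip":1,"x":0,"y":0,"z":0.03,"yaw":0},{"grip":1,"x":0,"y":0,"z":0.03,"yaw":0},{"grip":1,"x":0,"y":0,"z":0.03,"yaw":0},{"grip":1,"x":0,"y":0,"z":0.03,"yaw":0},{"grip":1,"x":0,"y":0,"z":0,"yaw":0},{"grip":1,"x":0,"y":0,"z":0,"yaw":0},{"grip":1,"x":0,"y":0,"z":0,"yaw":0}]' >/dev/null
python3 - <<'E'
from h import *
plan((.4914,.2018),.004,82.4)
E
```

```text
at [0.494  0.1963 0.0605] ydeg 82.4 q6 -1.25 yaw 0.0 shift mm [ 3.5  5.  56.5] open 1.001 t 31.5 F [ 0.3 -0.1  0. ]
```

```bash

python3 -m handwheel '[{"grip":1,"x":0.0035,"y":0.005,"z":0.02,"yaw":0},{"grip":1,"x":0,"y":0,"z":0.02,"yaw":0},{"grip":1,"x":0,"y":0,"z":0.0165,"yaw":0},{"grip":1,"x":0,"y":0,"z":0,"yaw":0},{"grip":-1,"x":0,"y":0,"z":0,"yaw":0},{"grip":-1,"x":0,"y":0,"z":0,"yaw":0},{"grip":-1,"x":0,"y":0,"z":0,"yaw":0},{"grip":-1,"x":0,"y":0,"z":0,"yaw":0},{"grip":-1,"x":0,"y":0,"z":0,"yaw":0},{"grip":-1,"x":0,"y":0,"z":0,"yaw":0},{"grip":-1,"x":0,"y":0,"z":0,"yaw":0},{"grip":-1,"x":0,"y":0,"z":0,"yaw":0},{"grip":-1,"x":0,"y":0,"z":0,"yaw":0},{"grip":-1,"x":0,"y":0,"z":0,"yaw":0}]'
```

```text
clock: 32.7
tool_pos: [0.4906, 0.2017, 0.0032]
tool_rot: [[-0.991, 0.13, 0.001], [0.13, 0.991, 0.0], [-0.001, 0.0, -1.0]]
ft_force: [-0.8, -0.0, 6.2]
opening: 0.137
finger_force: 59.0
```

```bash

python3 -m handwheel '[{"grip":-1,"x":0,"y":0,"z":-0.02,"yaw":0},{"grip":-1,"x":0,"y":0,"z":-0.03,"yaw":0},{"grip":-1,"x":0,"y":0,"z":-0.03,"yaw":0},{"grip":-1,"x":0,"y":0,"z":-0.03,"yaw":0},{"grip":-1,"x":0,"y":0,"z":-0.03,"yaw":0},{"grip":-1,"x":0,"y":0,"z":-0.03,"yaw":0},{"grip":-1,"x":0,"y":0,"z":-0.03,"yaw":0},{"grip":-1,"x":0,"y":0,"z":0,"yaw":6.9},{"grip":-1,"x":0,"y":0,"z":0,"yaw":6.9},{"grip":-1,"x":0,"y":0,"z":0,"yaw":6.9},{"grip":-1,"x":0,"y":0,"z":0,"yaw":6.9},{"grip":-1,"x":0,"y":0,"z":0,"yaw":6.9},{"grip":-1,"x":0,"y":0,"z":0,"yaw":6.9},{"grip":-1,"x":0,"y":0,"z":0,"yaw":6.9},{"grip":-1,"x":0,"y":0,"z":0,"yaw":6.9},{"grip":-1,"x":0,"y":0,"z":0,"yaw":6.9},{"grip":-1,"x":0,"y":0,"z":0,"yaw":6.9},{"grip":-1,"x":0,"y":0,"z":0,"yaw":0}]'
python3 - <<'E'
from h import *
plan(box(.025,.015),.2,13.1)
E
```

```text
clock: 34.2
tool_pos: [0.4896, 0.2015, 0.2016]
tool_rot: [[-0.232, 0.973, -0.001], [0.973, 0.232, -0.0], [0.0, -0.001, -1.0]]
ft_force: [-0.1, 0.2, -0.6]
opening: 0.138
finger_force: 58.9
at [0.4896 0.2015 0.2016] ydeg 13.4 q6 -0.04 yaw 0.3 shift mm [-323.2   42.2    1.6] open 0.138 t 34.2 F [-0.1  0.2 -0.6]
```

```bash

python3 -m handwheel '[{"grip":-1,"x":-0.0249,"y":0.0032,"z":0,"yaw":0},{"grip":-1,"x":-0.0249,"y":0.0032,"z":0,"yaw":0},{"grip":-1,"x":-0.0249,"y":0.0032,"z":0,"yaw":0},{"grip":-1,"x":-0.0249,"y":0.0032,"z":0,"yaw":0},{"grip":-1,"x":-0.0249,"y":0.0032,"z":0,"yaw":0},{"grip":-1,"x":-0.0249,"y":0.0032,"z":0,"yaw":0},{"grip":-1,"x":-0.0249,"y":0.0032,"z":0,"yaw":0},{"grip":-1,"x":-0.0249,"y":0.0032,"z":0,"yaw":0},{"grip":-1,"x":-0.0249,"y":0.0032,"z":0,"yaw":0},{"grip":-1,"x":-0.0249,"y":0.0032,"z":0,"yaw":0},{"grip":-1,"x":-0.0249,"y":0.0032,"z":0,"yaw":0},{"grip":-1,"x":-0.0249,"y":0.0032,"z":0,"yaw":0},{"grip":-1,"x":-0.0249,"y":0.0032,"z":0,"yaw":0},{"grip":-1,"x":0,"y":0,"z":0,"yaw":0},{"grip":-1,"x":0,"y":0,"z":0,"yaw":0},{"grip":-1,"x":0,"y":0,"z":0,"yaw":0}]'>/dev/null
python3 - <<'E'
from h import *
plan(box(.025,.015),.03,13.1)
snap('wrist','w5')
E
```

```text
at [ 0.6056 -0.103   0.2017] ydeg 13.6 q6 -0.57 yaw 0.5 shift mm [ -0.5  -1.6 171.7] open 0.136 t 35.5 F [-1.3 -0.5 -0.3]
```

View pics/w5.png

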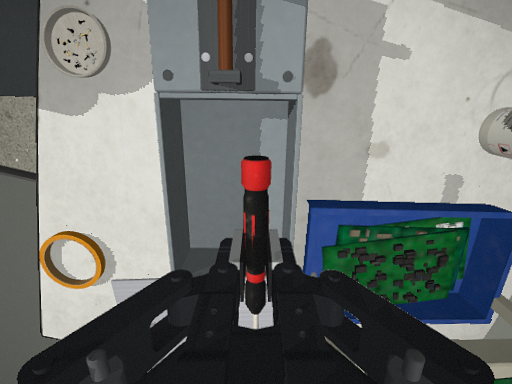

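The screwdriver is held along the box over the compartment, with its handle end at (257,170). I'll lower and release it.

```bash

python3 -m handwheel '[{"grip":-1,"x":-0.0005,"y":-0.0016,"z":0.0275,"yaw":0.5},{"grip":-1,"x":0,"y":0,"z":0.0275,"yaw":0},{"grip":-1,"x":0,"y":0,"z":0.0275,"yaw":0},{"grip":-1,"x":0,"y":0,"z":0.0275,"yaw":0},{"grip":-1,"x":0,"y":0,"z":0.0275,"yaw":0},{"grip":-1,"x":0,"y":0,"z":0.0275,"yaw":0},{"grip":-1,"x":0,"y":0,"z":0,"yaw":0},{"grip":-1,"x":0,"y":0,"z":0,"yaw":0},{"grip":-0.4,"x":0,"y":0,"z":0,"yaw":0},{"grip":-0.4,"x":0,"y":0,"z":0,"yaw":0},{"grip":-0.4,"x":0,"y":0,"z":0,"yaw":0},{"grip":-0.4,"x":0,"y":0,"z":0,"yaw":0},{"grip":-0.4,"x":0,"y":0,"z":0,"yaw":0}]'
python3 -m handwheel '[{"grip":-0.4,"x":0,"y":0,"z":-0.03,"yaw":0},{"grip":-0.4,"x":0,"y":0,"z":-0.03,"yaw":0},{"grip":-0.4,"x":0,"y":0,"z":-0.03,"yaw":0},{"grip":-0.4,"x":0,"y":0,"z":-0.03,"yaw":0},{"grip":1,"x":0,"y":0,"z":-0.03,"yaw":0},{"grip":1,"x":0,"y":0,"z":-0.02,"yaw":0}]'>/dev/null
python3 - <<'E'
from h import *
c=snap('scene','s5');snap('side','d5')
tools(load('d5'))
# cutters
plan((.5066,.4147),.2,87.8)
E
```

```text
clock: 36.67
tool_pos: [0.6054, -0.1046, 0.0387]
tool_rot: [[-0.225, 0.974, 0.002], [0.974, 0.225, -0.001], [-0.001, 0.002, -1.0]]
ft_force: [-0.4, 0.3, 0.6]
opening: 0.298
finger_force: 0.0
red px [168. 281.] n 52 mean [0.7437 0.2791] dir [-0.233  0.972] ends [0.75  0.254] [0.74  0.296]
red px [192. 307.] n 21 mean [0.6804 0.3477] dir [-0.998 -0.064] ends [0.686 0.348] [0.675 0.347]
red px [255. 329.] n 30 mean [0.5415 0.3963] dir [-0.995 -0.102] ends [0.554 0.398] [0.522 0.394]
red px [251. 345.] n 20 mean [0.5479 0.4337] dir [-0.994  0.107] ends [0.555 0.433] [0.538 0.435]
at [ 0.6073 -0.1053  0.2135] ydeg 13.0 q6 -0.56 yaw -74.8 shift mm [120.7 515.6  17.5] open 0.742 t 37.3 F [ 0.2 -0.9 -0.2]
```

View pics/d5.png

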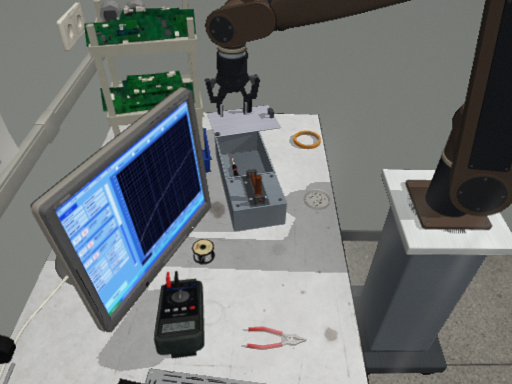

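The side view shows the screwdriver inside the box at (234,165) and the cutters still at (270,338). Next I'll fetch the cutters.

```bash

python3 -m handwheel '[{"grip":1,"x":0,"y":0,"z":0,"yaw":-6.8},{"grip":1,"x":0,"y":0,"z":0,"yaw":-6.8},{"grip":1,"x":0,"y":0,"z":0,"yaw":-6.8},{"grip":1,"x":0,"y":0,"z":0,"yaw":-6.8},{"grip":1,"x":0,"y":0,"z":0,"yaw":-6.8},{"grip":1,"x":0,"y":0,"z":0,"yaw":-6.8},{"grip":1,"x":0,"y":0,"z":0,"yaw":-6.8},{"grip":1,"x":0,"y":0,"z":0,"yaw":-6.8},{"grip":1,"x":0,"y":0,"z":0,"yaw":-6.8},{"grip":1,"x":0,"y":0,"z":0,"yaw":-6.8},{"grip":1,"x":0,"y":0,"z":0,"yaw":-6.8}]'>/dev/null
python3 -m handwheel '[{"grip":1,"x":0.006,"y":0.0258,"z":0,"yaw":0},{"grip":1,"x":0.006,"y":0.0258,"z":0,"yaw":0},{"grip":1,"x":0.006,"y":0.0258,"z":0,"yaw":0},{"grip":1,"x":0.006,"y":0.0258,"z":0,"yaw":0},{"grip":1,"x":0.006,"y":0.0258,"z":0,"yaw":0},{"grip":1,"x":0.006,"y":0.0258,"z":0,"yaw":0},{"grip":1,"x":0.006,"y":0.0258,"z":0,"yaw":0},{"grip":1,"x":0.006,"y":0.0258,"z":0,"yaw":0},{"grip":1,"x":0.006,"y":0.0258,"z":0,"yaw":0},{"grip":1,"x":0.006,"y":0.0258,"z":0,"yaw":0},{"grip":1,"x":0.006,"y":0.0258,"z":0,"yaw":0},{"grip":1,"x":0.006,"y":0.0258,"z":0,"yaw":0},{"grip":1,"x":0.006,"y":0.0258,"z":0,"yaw":0},{"grip":1,"x":0.006,"y":0.0258,"z":0,"yaw":0},{"grip":1,"x":0.006,"y":0.0258,"z":0,"yaw":0},{"grip":1,"x":0.006,"y":0.0258,"z":0,"yaw":0},{"grip":1,"x":0.006,"y":0.0258,"z":0,"yaw":0},{"grip":1,"x":0.006,"y":0.0258,"z":0,"yaw":0},{"grip":1,"x":0.006,"y":0.0258,"z":0,"yaw":0},{"grip":1,"x":0.006,"y":0.0258,"z":0,"yaw":0}]'>/dev/null
python3 -m handwheel '[{"grip":1,"x":0,"y":0,"z":0,"yaw":0},{"grip":1,"x":0,"y":0,"z":0,"yaw":0},{"grip":1,"x":0,"y":0,"z":0,"yaw":0}]'>/dev/null
python3 - <<'E'
from h import *
plan((.5066,.4147),.06,87.8)
c=snap('wrist','w6');tools(c,.006)
E
```

```text
at [0.504  0.4152 0.206 ] ydeg 87.8 q6 -1.0 yaw 0.0 shift mm [ -2.9  -0.2 146. ] open 1.003 t 40.1 F [-0.  -0.4 -0.5]
red px [387.  43.] n 191 mean [0.3605 0.5741] dir [0.764 0.645] ends [0.349 0.564] [0.371 0.583]
red px [241. 179.] n 207 mean [0.5176 0.3966] dir [ 0.989 -0.145] ends [0.484 0.402] [0.554 0.391]
red px [268. 179.] n 207 mean [0.5198 0.4322] dir [0.998 0.057] ends [0.485 0.43 ] [0.556 0.434]
red px [238. 309.] n 32 mean [0.7285 0.3802] dir [0.999 0.05 ] ends [0.723 0.38 ] [0.735 0.381]
red px [190. 333.] n 84 mean [0.7754 0.2974] dir [ 0.826 -0.564] ends [0.764 0.305] [0.787 0.289]
```

View pics/w6.png

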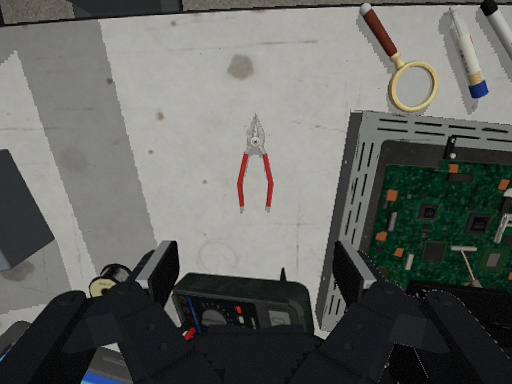

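The cutters run from the tip at (256,115) to the handle ends at (241,211) and (268,211), centred between the fingers. I'll check clearance to the tray edge at (345,200) and the multimeter at (240,275).

```bash
python3 - <<'E'
from h import *
c=load('w6');P=cloud(c)
print('tray',onplane(c,[(343,170),(330,300)],.03),P[170,352],P[200,352],'meter',P[290,240],P[280,200])
j,e1,e2=onplane(c,[(256,114),(241,212),(268,212)],.006)[:,:2];m=(e1+e2)/2
dc=(j-m)/np.linalg.norm(j-m);print('len',np.linalg.norm(j-m),'grip',(j+m)/2-.008*dc,'ang',np.degrees(np.arctan2(*dc[::-1])))
plan((j+m)/2-.008*dc,.06,np.degrees(np.arctan2(*dc[::-1]))-90)
E
```

```text
tray [[0.50429506 0.52308267 0.03      ]
 [0.69685013 0.51673863 0.03      ]] [0.50057283 0.52817085 0.04663472] [0.54030478 0.53350632 0.03932968] meter [0.64567337 0.39117275 0.0666548 ] [0.6551115  0.33236399 0.03059555]
len 0.1300729352059493 grip [0.50819505 0.41535448] ang 176.94924238074483
at [0.5043 0.4149 0.2063] ydeg 87.8 q6 -1.0 yaw 0.8 shift mm [ -4.    0.9 146.3] open 0.997 t 40.1 F [-0.   0.1  0.8]
```

```bash

python3 -m handwheel '[{"grip":1,"x":-0.003,"y":0.0005,"z":0.02,"yaw":0.5},{"grip":1,"x":0,"y":0,"z":0.03,"yaw":0},{"grip":1,"x":0,"y":0,"z":0.03,"yaw":0},{"grip":1,"x":0,"y":0,"z":0.03,"yaw":0},{"grip":1,"x":0,"y":0,"z":0.03,"yaw":0},{"grip":1,"x":0,"y":0,"z":0.02,"yaw":0},{"grip":1,"x":0,"y":0,"z":0,"yaw":0},{"grip":1,"x":0,"y":0,"z":0,"yaw":0},{"grip":1,"x":0,"y":0,"z":0,"yaw":0}]'>/dev/null
python3 - <<'E'
from h import *
plan((.507,.415),.003,87.3)
E
```

```text
at [0.5088 0.4162 0.0491] ydeg 87.3 q6 -0.99 yaw -0.0 shift mm [ 1.8 -1.3 46.1] open 0.999 t 40.9 F [-0.6  0.1  1.3]
```

```bash

python3 -m handwheel '[{"grip":1,"x":0.0018,"y":-0.0013,"z":0.02,"yaw":0},{"grip":1,"x":0,"y":0,"z":0.015,"yaw":0},{"grip":1,"x":0,"y":0,"z":0.011,"yaw":0},{"grip":1,"x":0,"y":0,"z":0,"yaw":0},{"grip":-1,"x":0,"y":0,"z":0,"yaw":0},{"grip":-1,"x":0,"y":0,"z":0,"yaw":0},{"grip":-1,"x":0,"y":0,"z":0,"yaw":0},{"grip":-1,"x":0,"y":0,"z":0,"yaw":0},{"grip":-1,"x":0,"y":0,"z":0,"yaw":0},{"grip":-1,"x":0,"y":0,"z":0,"yaw":0},{"grip":-1,"x":0,"y":0,"z":0,"yaw":0},{"grip":-1,"x":0,"y":0,"z":0,"yaw":0},{"grip":-1,"x":0,"y":0,"z":0,"yaw":0}]'
python3 -m handwheel '[{"grip":-1,"x":0,"y":0,"z":-0.02,"yaw":0},{"grip":-1,"x":0,"y":0,"z":-0.02,"yaw":0},{"grip":-1,"x":0,"y":0,"z":-0.02,"yaw":0},{"grip":-1,"x":0,"y":0,"z":-0.03,"yaw":0},{"grip":-1,"x":0,"y":0,"z":-0.03,"yaw":0},{"grip":-1,"x":0,"y":0,"z":-0.03,"yaw":0},{"grip":-1,"x":0,"y":0,"z":-0.03,"yaw":0},{"grip":-1,"x":0,"y":0,"z":-0.02,"yaw":0}]'
```

```text
clock: 41.98
tool_pos: [0.5067, 0.4158, 0.0031]
tool_rot: [[-0.999, 0.047, 0.003], [0.047, 0.999, 0.001], [-0.003, 0.002, -1.0]]
ft_force: [-1.0, -0.2, 6.1]
opening: 0.46
finger_force: 57.6
clock: 42.65
tool_pos: [0.5061, 0.4155, 0.2045]
tool_rot: [[-0.999, 0.047, 0.003], [0.047, 0.999, 0.002], [-0.003, 0.002, -1.0]]
ft_force: [1.5, 0.3, 0.4]
opening: 0.46
finger_force: 57.4
```

```bash

python3 -m handwheel '[{"grip":-1,"x":0,"y":0,"z":0,"yaw":6.75},{"grip":-1,"x":0,"y":0,"z":0,"yaw":6.75},{"grip":-1,"x":0,"y":0,"z":0,"yaw":6.75},{"grip":-1,"x":0,"y":0,"z":0,"yaw":6.75},{"grip":-1,"x":0,"y":0,"z":0,"yaw":6.75},{"grip":-1,"x":0,"y":0,"z":0,"yaw":6.75},{"grip":-1,"x":0,"y":0,"z":0,"yaw":6.75},{"grip":-1,"x":0,"y":0,"z":0,"yaw":6.75},{"grip":-1,"x":0,"y":0,"z":0,"yaw":6.75},{"grip":-1,"x":0,"y":0,"z":0,"yaw":6.75},{"grip":-1,"x":0,"y":0,"z":0,"yaw":6.75},{"grip":-1,"x":0,"y":0,"z":0,"yaw":0},{"grip":-1,"x":0,"y":0,"z":0,"yaw":0}]'
python3 - <<'E'
from h import *
plan(box(-.018,-.008),.2,13.1)
E
```

```text
clock: 43.73
tool_pos: [0.5052, 0.4149, 0.2006]
tool_rot: [[-0.229, 0.973, -0.001], [0.973, 0.229, -0.001], [-0.0, -0.001, -1.0]]
ft_force: [0.2, -0.2, -0.3]
opening: 0.461
finger_force: 57.4
at [0.5052 0.4149 0.2006] ydeg 13.2 q6 0.3 yaw 0.1 shift mm [-550.5  -64.4    0.8] open 0.461 t 43.7 F [ 0.2 -0.2 -0.3]
```

```bash

python3 -m handwheel '[{"grip":-1,"x":-0.0275,"y":-0.0032,"z":0,"yaw":0},{"grip":-1,"x":-0.0275,"y":-0.0032,"z":0,"yaw":0},{"grip":-1,"x":-0.0275,"y":-0.0032,"z":0,"yaw":0},{"grip":-1,"x":-0.0275,"y":-0.0032,"z":0,"yaw":0},{"grip":-1,"x":-0.0275,"y":-0.0032,"z":0,"yaw":0},{"grip":-1,"x":-0.0275,"y":-0.0032,"z":0,"yaw":0},{"grip":-1,"x":-0.0275,"y":-0.0032,"z":0,"yaw":0},{"grip":-1,"x":-0.0275,"y":-0.0032,"z":0,"yaw":0},{"grip":-1,"x":-0.0275,"y":-0.0032,"z":0,"yaw":0},{"grip":-1,"x":-0.0275,"y":-0.0032,"z":0,"yaw":0},{"grip":-1,"x":-0.0275,"y":-0.0032,"z":0,"yaw":0},{"grip":-1,"x":-0.0275,"y":-0.0032,"z":0,"yaw":0},{"grip":-1,"x":-0.0275,"y":-0.0032,"z":0,"yaw":0},{"grip":-1,"x":-0.0275,"y":-0.0032,"z":0,"yaw":0},{"grip":-1,"x":-0.0275,"y":-0.0032,"z":0,"yaw":0},{"grip":-1,"x":-0.0275,"y":-0.0032,"z":0,"yaw":0},{"grip":-1,"x":-0.0275,"y":-0.0032,"z":0,"yaw":0},{"grip":-1,"x":-0.0275,"y":-0.0032,"z":0,"yaw":0},{"grip":-1,"x":-0.0275,"y":-0.0032,"z":0,"yaw":0},{"grip":-1,"x":-0.0275,"y":-0.0032,"z":0,"yaw":0}]'>/dev/null
python3 -m handwheel '[{"grip":-1,"x":0,"y":0,"z":0,"yaw":0},{"grip":-1,"x":0,"y":0,"z":0,"yaw":0},{"grip":-1,"x":0,"y":0,"z":0,"yaw":0}]'>/dev/null
python3 - <<'E'
from h import *
plan(box(-.018,-.008),.035,13.1)
snap('wrist','w7')
E
```

```text
at [ 0.5673 -0.1349  0.201 ] ydeg 13.1 q6 -0.64 yaw 0.0 shift mm [-1.10e+00 -1.00e-01  1.66e+02] open 0.465 t 45.6 F [-0.7 -0.2 -1. ]
```

View pics/w7.png

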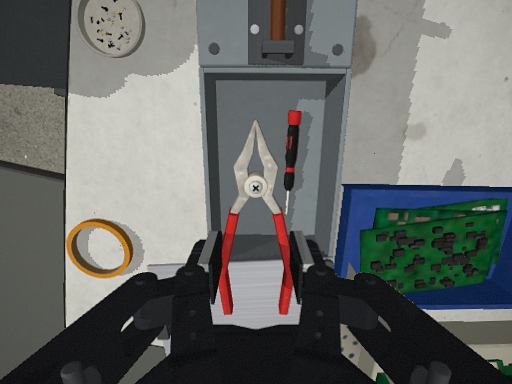

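The cutters are held with the jaw tip at (255,122) and the handle ends near (228,310). The screwdriver lies in the box at (292,150). I'll check where the cutters' middle is in box coordinates.

```bash
python3 - <<'E'
from h import *
c=load('w7')
print([ (tobox(p)*1e3).round() for p in onplane(c,[(255,122),(256,187),(226,312),(286,312)],.209)])
print('sd',[ (tobox(p)*1e3).round() for p in onplane(c,[(295,113),(288,190)],.013)], 'coverEdge z',(tobox(onplane(c,[(206,235)],.085)[0])*1e3).round(), 'back wall', (tobox(onplane(c,[(275,235)],.005)[0])*1e3).round())
P=cloud(c);print(P[135,255],P[187,256],P[260,226])
E
```

```text
[array([-18.,  65.]), array([-17.,  31.]), array([-36., -50.]), array([  1., -50.])]
sd [array([29., 64.]), array([ 24., -32.])] coverEdge z [-71. -60.] back wall [  10. -101.]
[ 0.55667805 -0.09178585  0.00600253] [ 0.55884303 -0.09672139  0.21091431] [ 0.55217    -0.14512079  0.20740502]
```

```bash

python3 -m handwheel '[{"grip":-1,"x":-0.001,"y":0,"z":0.0275,"yaw":0},{"grip":-1,"x":0,"y":0,"z":0.0275,"yaw":0},{"grip":-1,"x":0,"y":0,"z":0.0275,"yaw":0},{"grip":-1,"x":0,"y":0,"z":0.0275,"yaw":0},{"grip":-1,"x":0,"y":0,"z":0.0275,"yaw":0},{"grip":-1,"x":0,"y":0,"z":0.0275,"yaw":0},{"grip":-1,"x":0,"y":0,"z":0,"yaw":0},{"grip":-1,"x":0,"y":0,"z":0,"yaw":0},{"grip":0.15,"x":0,"y":0,"z":0,"yaw":0},{"grip":0.15,"x":0,"y":0,"z":0,"yaw":0},{"grip":0.15,"x":0,"y":0,"z":0,"yaw":0},{"grip":0.15,"x":0,"y":0,"z":0,"yaw":0},{"grip":0.15,"x":0,"y":0,"z":0,"yaw":0},{"grip":0.15,"x":0,"y":0,"z":0,"yaw":0}]'
python3 -m handwheel '[{"grip":0.15,"x":0,"y":0,"z":-0.03,"yaw":0},{"grip":0.15,"x":0,"y":0,"z":-0.03,"yaw":0},{"grip":0.15,"x":0,"y":0,"z":-0.03,"yaw":0},{"grip":0.15,"x":0,"y":0,"z":-0.03,"yaw":0},{"grip":1,"x":0,"y":0,"z":-0.03,"yaw":0},{"grip":1,"x":0,"y":0,"z":-0.02,"yaw":0},{"grip":1,"x":0,"y":0,"z":0,"yaw":0},{"grip":1,"x":0,"y":0,"z":0,"yaw":0}]'>/dev/null
python3 - <<'E'
from h import *
c=snap('wrist','w8')
plan((.5713,-.3379),.21,-35.7)
c=snap('side','d8');P=cloud(c)
E
```

```text
clock: 46.87
tool_pos: [0.5678, -0.1362, 0.0366]
tool_rot: [[-0.226, 0.974, 0.0], [0.974, 0.226, -0.0], [-0.0, 0.0, -1.0]]
ft_force: [0.7, -0.1, 0.0]
opening: 0.578
finger_force: 0.0
at [ 0.5674 -0.1361  0.2059] ydeg 13.1 q6 -0.64 yaw 48.8 shift mm [-161.6  120.9   -4.2] open 1.001 t 47.6 F [-0.5 -0.1 -0.3]
```

View pics/w8.png

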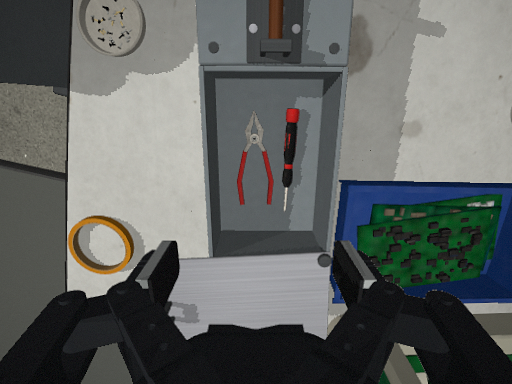

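Both tools lie flat in the compartment, the cutters at (255,155) and the screwdriver at (290,160), and no others have been seen. Next I'll return to the knob.

```bash

python3 -m handwheel '[{"grip":1,"x":0,"y":0,"z":0,"yaw":6.97},{"grip":1,"x":0,"y":0,"z":0,"yaw":6.97},{"grip":1,"x":0,"y":0,"z":0,"yaw":6.97},{"grip":1,"x":0,"y":0,"z":0,"yaw":6.97},{"grip":1,"x":0,"y":0,"z":0,"yaw":6.97},{"grip":1,"x":0,"y":0,"z":0,"yaw":6.97},{"grip":1,"x":0,"y":0,"z":0,"yaw":6.97},{"grip":1,"x":-0.0269,"y":0.0202,"z":0,"yaw":0},{"grip":1,"x":-0.0269,"y":0.0202,"z":0,"yaw":0},{"grip":1,"x":-0.0269,"y":0.0202,"z":0,"yaw":0},{"grip":1,"x":-0.0269,"y":0.0202,"z":0,"yaw":0},{"grip":1,"x":-0.0269,"y":0.0202,"z":0,"yaw":0},{"grip":1,"x":-0.0269,"y":0.0202,"z":0,"yaw":0},{"grip":1,"x":0,"y":0,"z":0,"yaw":0},{"grip":1,"x":0,"y":0,"z":0,"yaw":0},{"grip":1,"x":0,"y":0,"z":0,"yaw":0}]'>/dev/null
python3 - <<'E'
from h import *
plan((.5713,-.3379),.1,-35.7)
c=snap('wrist','w9');P=cloud(c)
m=(P[...,2]>.125)&(P[...,2]<.135)&(np.hypot(P[...,0]-.57,P[...,1]+.338)<.03)
print('knob top',P[m].mean(0),m.sum())
E
```

```text
at [ 0.5711 -0.337   0.2039] ydeg -35.8 q6 -0.06 yaw -0.1 shift mm [ -0.7   1.1 103.9] open 1.0 t 49.0 F [ 0.3  0.1 -0.2]
knob top [ 0.57135065 -0.33640118  0.12944468] 314
```

```bash

python3 -m handwheel '[{"grip":1,"x":-0.0005,"y":0.001,"z":0.0207,"yaw":0},{"grip":1,"x":0,"y":0,"z":0.0207,"yaw":0},{"grip":1,"x":0,"y":0,"z":0.0207,"yaw":0},{"grip":1,"x":0,"y":0,"z":0.0207,"yaw":0},{"grip":1,"x":0,"y":0,"z":0.0207,"yaw":0},{"grip":-1,"x":0,"y":0,"z":0,"yaw":0},{"grip":-1,"x":0,"y":0,"z":0,"yaw":0},{"grip":-1,"x":0,"y":0,"z":0,"yaw":0},{"grip":-1,"x":0,"y":0,"z":0,"yaw":0},{"grip":-1,"x":0,"y":0,"z":0,"yaw":0},{"grip":-1,"x":0,"y":0,"z":0,"yaw":0},{"grip":-1,"x":0,"y":0,"z":0,"yaw":0},{"grip":-1,"x":0,"y":0,"z":0,"yaw":0},{"grip":-1,"x":0,"y":0,"z":0,"yaw":0}]'>/dev/null; cat > k.py <<'E'
from h import *
plan();p=tobox(robot.observe()['tool_pos'])-[.062,-.097];print('r',np.hypot(*p),'cover',np.arctan2(p[1],p[0])%6.2832-np.arctan2(.127,-.102))
E
python3 k.py
python3 -m handwheel '[{"grip":-1,"x":0.0004,"y":-0.0114,"z":0,"yaw":4},{"grip":-1,"x":0.0004,"y":-0.0114,"z":0,"yaw":4},{"grip":-1,"x":0.0004,"y":-0.0114,"z":0,"yaw":4},{"grip":-1,"x":0.0004,"y":-0.0114,"z":0,"yaw":4},{"grip":-1,"x":0.0004,"y":-0.0114,"z":0,"yaw":4},{"grip":-1,"x":0.0004,"y":-0.0114,"z":0,"yaw":4},{"grip":-1,"x":0.0004,"y":-0.0114,"z":0,"yaw":4},{"grip":-1,"x":0,"y":0,"z":0,"yaw":0}]'>/dev/null;python3 k.py
```

```text
at [ 0.5734 -0.3395  0.105 ] ydeg -35.7 q6 -0.06 yaw 0 shift mm [0. 0. 0.] open 0.191 t 50.2 F [-0.4  0.8  6.4]
r 0.16342120764138035 cover 1.6382454236985002
at [ 0.5201 -0.2793  0.1049] ydeg -63.8 q6 0.45 yaw 0 shift mm [0. 0. 0.] open 0.184 t 50.9 F [-5.3 -2.4  6.5]
r 0.16346963790556918 cover 1.14157940436955
```

```bash

python3 -m handwheel '[{"grip":-1,"x":0.0004,"y":-0.0114,"z":0,"yaw":4},{"grip":-1,"x":0.0004,"y":-0.0114,"z":0,"yaw":4},{"grip":-1,"x":0.0004,"y":-0.0114,"z":0,"yaw":4},{"grip":-1,"x":0.0004,"y":-0.0114,"z":0,"yaw":4},{"grip":-1,"x":0.0004,"y":-0.0114,"z":0,"yaw":4},{"grip":-1,"x":0.0004,"y":-0.0114,"z":0,"yaw":4},{"grip":-1,"x":0.0004,"y":-0.0114,"z":0,"yaw":4},{"grip":-1,"x":0.0004,"y":-0.0114,"z":0,"yaw":4},{"grip":-1,"x":0,"y":0,"z":0,"yaw":0}]'>/dev/null;python3 k.py
python3 -m handwheel '[{"grip":-1,"x":0.0004,"y":-0.0114,"z":0,"yaw":4},{"grip":-1,"x":0.0004,"y":-0.0114,"z":0,"yaw":4},{"grip":-1,"x":0.0004,"y":-0.0114,"z":0,"yaw":4},{"grip":-1,"x":0.0004,"y":-0.0114,"z":0,"yaw":4},{"grip":-1,"x":0.0004,"y":-0.0114,"z":0,"yaw":4},{"grip":-1,"x":0.0004,"y":-0.0114,"z":0,"yaw":4},{"grip":-1,"x":0,"y":0,"z":0,"yaw":0}]'>/dev/null;python3 k.py
```

```text
at [ 0.5027 -0.1893  0.1048] ydeg -95.8 q6 1.13 yaw 0 shift mm [0. 0. 0.] open 0.186 t 51.6 F [-14.2  -0.3  15.1]
r 0.16335289412656143 cover 0.5725770156166057
at [ 0.5242 -0.1229  0.1048] ydeg -119.9 q6 1.67 yaw 0 shift mm [0. 0. 0.] open 0.188 t 52.2 F [-13.1   4.2  16.1]
r 0.16304404590693583 cover 0.14215163768378636
```

```bash

python3 -m handwheel '[{"grip":-1,"x":0.0003,"y":-0.0085,"z":0,"yaw":3},{"grip":-1,"x":0.0003,"y":-0.0085,"z":0,"yaw":3},{"grip":-1,"x":0.0001,"y":-0.0057,"z":0,"yaw":2},{"grip":-1,"x":0,"y":0,"z":0,"yaw":0},{"grip":-1,"x":0,"y":0,"z":0,"yaw":0}]'>/dev/null;python3 k.py
python3 -m handwheel '[{"grip":-1,"x":0,"y":-0.002,"z":0,"yaw":0},{"grip":-1,"x":0,"y":-0.001,"z":0,"yaw":0},{"grip":-1,"x":0,"y":0,"z":0,"yaw":0}]'>/dev/null;python3 k.py
```

```text
at [ 0.5367 -0.1044  0.1048] ydeg -127.8 q6 1.85 yaw 0 shift mm [0. 0. 0.] open 0.19 t 52.6 F [-12.6   6.9  16.4]
r 0.16294954126994712 cover 0.0046323380811736925
at [ 0.5372 -0.1038  0.1048] ydeg -127.8 q6 1.86 yaw 0 shift mm [0. 0. 0.] open 0.191 t 52.9 F [-16.4   2.2  17.3]
r 0.16297235640459498 cover -0.00010176590081689696
```

```bash

python3 -m handwheel '[{"grip":1,"x":0,"y":0,"z":0,"yaw":0},{"grip":1,"x":0,"y":0,"z":0,"yaw":0},{"grip":1,"x":0,"y":0,"z":0,"yaw":0},{"grip":1,"x":0,"y":0,"z":0,"yaw":0},{"grip":1,"x":0,"y":0,"z":0,"yaw":0},{"grip":1,"x":0,"y":0,"z":0,"yaw":0},{"grip":1,"x":0,"y":0,"z":-0.025,"yaw":0},{"grip":1,"x":0,"y":0,"z":-0.025,"yaw":0},{"grip":1,"x":0,"y":0,"z":-0.025,"yaw":0},{"grip":1,"x":0,"y":0,"z":-0.03,"yaw":0},{"grip":1,"x":0,"y":0,"z":0,"yaw":0}]'>/dev/null
python3 -m handwheel '[{"grip":1,"x":0,"y":0,"z":0,"yaw":-7.1},{"grip":1,"x":0,"y":0,"z":0,"yaw":-7.1},{"grip":1,"x":0,"y":0,"z":0,"yaw":-7.1},{"grip":1,"x":0,"y":0,"z":0,"yaw":-7.1},{"grip":1,"x":0,"y":0,"z":0,"yaw":-7.1},{"grip":1,"x":0,"y":0,"z":0,"yaw":-7.1},{"grip":1,"x":0,"y":0,"z":0,"yaw":-7.1},{"grip":1,"x":0,"y":0,"z":0,"yaw":-1.2},{"grip":1,"x":0,"y":0,"z":0,"yaw":0},{"grip":1,"x":0,"y":0,"z":0,"yaw":0}]'>/dev/null
python3 - <<'E'
from h import *
plan(box(.001,.2018),.2,-76.9)
c=snap('scene','s9');P=cloud(c)
m=(P[...,2]>.083)&(P[...,2]<.087)&(P[...,0]>.3)&(P[...,0]<1)&(abs(P[...,1])<.4)
print(cv2.minAreaRect(P[m][:,:2].astype(np.float32)))
m=(P[...,2]>.12)&(P[...,2]<.135)&(np.hypot(P[...,0]-.537,P[...,1]+.103)<.03);print('knob',P[m].mean(0),'before',[ (lambda Q:Q[(Q[...,2]>.12)&(Q[...,2]<.135)&(np.hypot(Q[...,0]-.537,Q[...,1]+.103)<.03)].mean(0))(cloud(load('scene0')))])
E
```

```text
at [ 0.5405 -0.104   0.2075] ydeg -77.0 q6 0.97 yaw -0.1 shift mm [  37.9 -172.7    7.6] open 1.0 t 54.6 F [ 0.9  0.1 -0.2]
((0.5992165803909302, -0.1628032922744751), (0.17308339476585388, 0.54753178358078), 20.98309898376465)
knob [ 0.53452088 -0.10430454  0.12762934] before [array([ 0.53414687, -0.10414152,  0.12714873])]
```

```bash

python3 -m handwheel '[{"grip":1,"x":0.0054,"y":-0.0247,"z":0,"yaw":0},{"grip":1,"x":0.0054,"y":-0.0247,"z":0,"yaw":0},{"grip":1,"x":0.0054,"y":-0.0247,"z":0,"yaw":0},{"grip":1,"x":0.0054,"y":-0.0247,"z":0,"yaw":0},{"grip":1,"x":0.0054,"y":-0.0247,"z":0,"yaw":0},{"grip":1,"x":0.0054,"y":-0.0247,"z":0,"yaw":0},{"grip":1,"x":0.0054,"y":-0.0247,"z":0,"yaw":0},{"grip":1,"x":0,"y":0,"z":0,"yaw":0},{"grip":1,"x":0,"y":0,"z":0,"yaw":0},{"grip":1,"x":0,"y":0,"z":0,"yaw":0}]'>/dev/null
python3 s.py
python3 -m handwheel '[{"grip":1,"x":0,"y":0,"z":0.021,"yaw":0},{"grip":1,"x":0,"y":0,"z":0.021,"yaw":0},{"grip":1,"x":0,"y":0,"z":0.021,"yaw":0},{"grip":1,"x":0,"y":0,"z":0.021,"yaw":0},{"grip":1,"x":0,"y":0,"z":0,"yaw":0},{"grip":-1,"x":0,"y":0,"z":0,"yaw":0},{"grip":-1,"x":0,"y":0,"z":0,"yaw":0},{"grip":-1,"x":0,"y":0,"z":0,"yaw":0},{"grip":-1,"x":0,"y":0,"z":0,"yaw":0},{"grip":-1,"x":0,"y":0,"z":0,"yaw":0},{"grip":-1,"x":0,"y":0,"z":0,"yaw":0},{"grip":-1,"x":0,"y":0,"z":0,"yaw":0},{"grip":-1,"x":0,"y":0,"z":0,"yaw":0},{"grip":-1,"x":0,"y":0,"z":0,"yaw":0}]'>/dev/null
python3 s.py
```

```text
boxpos [  0.7 201.6] joint~ 56.6 Fbox [-0.1  0. ] t 55.5 grip 1.005 z 0.2078
boxpos [  1.4 201.2] joint~ 56.2 Fbox [-1.9 -3.5] t 56.6 grip 0.169 z 0.1252
```

Gripped. I'll push in.

```bash

python3 -m handwheel '[{"grip":-1,"x":0,"y":0.003,"z":0,"yaw":0},{"grip":-1,"x":0,"y":0.003,"z":0,"yaw":0},{"grip":-1,"x":0,"y":0.003,"z":0,"yaw":0},{"grip":-1,"x":0,"y":0.003,"z":0,"yaw":0},{"grip":-1,"x":0,"y":0.003,"z":0,"yaw":0},{"grip":-1,"x":0,"y":0.003,"z":0,"yaw":0},{"grip":-1,"x":0,"y":0.003,"z":0,"yaw":0},{"grip":-1,"x":0,"y":0,"z":0,"yaw":0}]'>/dev/null; python3 s.py
python3 -m handwheel '[{"grip":-1,"x":0,"y":0.002,"z":0,"yaw":0},{"grip":-1,"x":0,"y":0.002,"z":0,"yaw":0},{"grip":-1,"x":0,"y":0.002,"z":0,"yaw":0},{"grip":-1,"x":0,"y":0,"z":0,"yaw":0}]'>/dev/null; python3 s.py
```

```text
boxpos [  1.3 182.6] joint~ 37.6 Fbox [-2.3  3.6] t 57.3 grip 0.169 z 0.1252
boxpos [  1.3 176.8] joint~ 31.8 Fbox [-1.2  4. ] t 57.6 grip 0.166 z 0.1252
```

Through the keeper with no extra force, so I'll drive it home.

```bash

python3 -m handwheel '[{"grip":-1,"x":0,"y":0.003,"z":0,"yaw":0},{"grip":-1,"x":0,"y":0.003,"z":0,"yaw":0},{"grip":-1,"x":0,"y":0.003,"z":0,"yaw":0},{"grip":-1,"x":0,"y":0.003,"z":0,"yaw":0},{"grip":-1,"x":0,"y":0.003,"z":0,"yaw":0},{"grip":-1,"x":0,"y":0.003,"z":0,"yaw":0},{"grip":-1,"x":0,"y":0.003,"z":0,"yaw":0},{"grip":-1,"x":0,"y":0.003,"z":0,"yaw":0},{"grip":-1,"x":0,"y":0.003,"z":0,"yaw":0},{"grip":-1,"x":0,"y":0.002,"z":0,"yaw":0},{"grip":-1,"x":0,"y":0.002,"z":0,"yaw":0},{"grip":-1,"x":0,"y":0,"z":0,"yaw":0}]'>/dev/null; python3 s.py
python3 -m handwheel '[{"grip":-1,"x":0,"y":0.002,"z":0,"yaw":0},{"grip":-1,"x":0,"y":0.001,"z":0,"yaw":0},{"grip":-1,"x":0,"y":0,"z":0,"yaw":0}]'>/dev/null; python3 s.py
```

```text
boxpos [  1.2 145.8] joint~ 0.8 Fbox [-3.6  5.7] t 58.6 grip 0.171 z 0.1252
boxpos [  1.1 145. ] joint~ 0.0 Fbox [-1.9 11.9] t 58.9 grip 0.166 z 0.1252
```

Home stop reached. I'll release, lift and check.

```bash

python3 -m handwheel '[{"grip":1,"x":0,"y":0,"z":0,"yaw":0},{"grip":1,"x":0,"y":0,"z":0,"yaw":0},{"grip":1,"x":0,"y":0,"z":0,"yaw":0},{"grip":1,"x":0,"y":0,"z":0,"yaw":0},{"grip":1,"x":0,"y":0,"z":0,"yaw":0},{"grip":1,"x":0,"y":0,"z":0,"yaw":0},{"grip":1,"x":0,"y":0,"z":-0.025,"yaw":0},{"grip":1,"x":0,"y":0,"z":-0.025,"yaw":0},{"grip":1,"x":0,"y":0,"z":-0.025,"yaw":0},{"grip":1,"x":0,"y":0,"z":-0.025,"yaw":0},{"grip":1,"x":0,"y":0,"z":0,"yaw":0},{"grip":1,"x":0,"y":0,"z":0,"yaw":0}]'>/dev/null
python3 s.py
python3 - <<'E'
from h import *
snap('wrist','w10')
E
```

```text
boxpos [  1.8 140.4] joint~ -4.6 Fbox [-0.4 -0.7] t 59.9 grip 0.999 z 0.2258
```

View pics/w10.png

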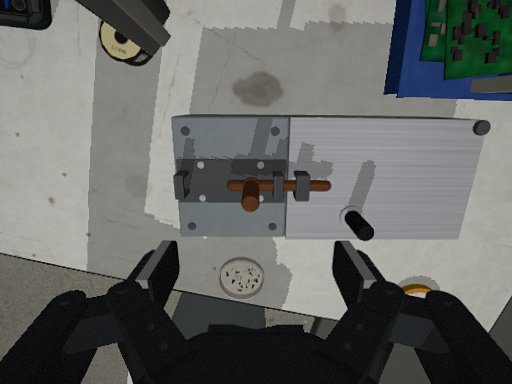

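The cover is flush and shut, and the bolt goes through the keeper with its tip at (330,185) and the post at (250,190). The dish and the spool are undisturbed.

```bash
python3 -c "
from h import *
print('post',tobox(onplane(load('w10'),[(251,201)],.155)[0]))
print(robot.sign_off())"
```

```text
post [0.00325598 0.14494092]
the job is handed in; nothing more can be done
None
```

The screwdriver and side cutters, the only two hand tools found, are in the box; the cover is shut, the bolt is fully home (about 0 mm), and I handed the job in at about 60 s, with no pass/fail verdict returned.

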